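# Load and torque a chip bonding press

### The job

Load the bonding press: stack all the white chips that lie on the bench flat and squarely on the small platen between the guide pins in the middle of the press, feeling for the top of the pile before letting each one go, and then lay the thick steel pressure plate squarely on top. Push the lid down until it snaps shut and stays, then turn the knob on the lid clockwise until its slip clutch gives its first click, and stop there. Leave the other things on the bench alone.

Things in the scene. Friction and masses are not known exactly. Their poses are not given: they have to be found in the camera images.
- press: bonding press, fixed to the worktop. Origin at worktop height under the platen centre; x runs to the hinge at the back, y left, z up. Grey base from x = -105 to 140, 130 mm wide (y), top at z = 24 mm. Hinge columns (22 x 14 mm, to z = 110 mm) at x = 127, y = +-50 mm; two pins for the lid to rest on (10 mm thick, to z = 98 mm) at x = -76, y = +-54 mm.
- platen_mid (a point): on the base's top (z = 24 mm) under the platen centre; axes as the press. The platen, an aluminium pad of the chips' outline (64 along x, 46 along y), was left at an unknown height: top 26 to 36 mm above the worktop, does not yield. Eight guide pins (6 mm thick, tops at 80 mm) leave 5 mm round the pile: at x = +-26, y = +-31 and x = +-40, y = +-13 mm.
- chip_1: white plastic chip blank, a flat plate 64 (its x) x 46 (its y) x 6 mm (z), grey line on its upper face; lies flat on the worktop at the start; origin at the centre of its underside. About 30 g. In place: origin over the press origin, x along the press x (either way round). Three to five chips are there; an absent one reads None.
- chip_2: white plastic chip blank, a flat plate 64 (its x) x 46 (its y) x 6 mm (z), grey line on its upper face; lies flat on the worktop at the start; origin at the centre of its underside. About 30 g. In place: origin over the press origin, x along the press x (either way round). Three to five chips are there; an absent one reads None.
- chip_3: white plastic chip blank, a flat plate 64 (its x) x 46 (its y) x 6 mm (z), grey line on its upper face; lies flat on the worktop at the start; origin at the centre of its underside. About 30 g. In place: origin over the press origin, x along the press x (either way round). Three to five chips are there; an absent one reads None.
- chip_4: white plastic chip blank, a flat plate 64 (its x) x 46 (its y) x 6 mm (z), grey line on its upper face; lies flat on the worktop at the start; origin at the centre of its underside. About 30 g. In place: origin over the press origin, x along the press x (either way round). Three to five chips are there; an absent one reads None.
- chip_5: white plastic chip blank, a flat plate 64 (its x) x 46 (its y) x 6 mm (z), grey line on its upper face; lies flat on the worktop at the start; origin at the centre of its underside. About 30 g. In place: origin over the press origin, x along the press x (either way round). Three to five chips are there; an absent one reads None.
- pressure_plate: steel plate 64 (its x) x 46 (its y) x 12 mm (z), about 160 g, same outline as the chips but twice as thick; lies flat on the worktop at the start; origin at the centre of its underside. In place: on the chips, origin over the press origin, x along the press x (either way round)
- lid (a joint): press lid angle: 0 shut and level, 1.75 fully open; starts open, about 1.7. Aluminium plate 8 mm thick, 120 wide, from 12 to 205 mm from the hinge axis. Over-centre spring: above about 0.5 it swings open again, below about 0.3 it snaps down and holds. Shutting takes 3 to 8 N at the tab, reopening about 7 N. A light sprung foot (2 to 4 N) under it bears on the pile when shut.
- lid_hinge (a point): middle of the lid's hinge axis, which runs along the press's y; 125 mm behind the platen centre, 106 mm above the worktop; axes as the press
- lid_tab (a point): middle of the end face of the black tab at the lid's free edge: a block 12 mm along the lid, 40 mm wide, standing 26 mm off the outer face. The point is 195 mm from the hinge axis along the lid and 30 mm from the lid's mid plane, outward. Lid shut: the tab's top, 136 mm above the worktop; lid open: it faces backward. Push here.
- knob_grip (a point): middle of the clutch knob's grip bar, on the knob's axis. The knob sits on the lid's outer face, 125 mm from the hinge, over the platen. Bar 56 mm long along this point's x, 13 mm thick along its y, 29 mm tall above a disc of 48 mm. Lid shut: bar upright, its top 165 mm and this point 152 mm above the worktop.
- spindle (a joint): turn of the clamp screw under the knob, clockwise from above positive; needs about 0.1 N m to turn, stays where it is left, comes up tight at 1.1 (starts from 0.15 to 0.55)
- clutch (a joint): slip of the knob against the screw: about 0 while the screw turns; once the screw is tight the knob slips forward at about 0.3 N m, over a tooth at 0.31 (torque drops: the click), and comes to rest near 0.63 = one click. The next tooth is at 0.94 (second click, too far).
- bottle: bystander: screw-cap reagent bottle, 46 mm across, 88 mm tall; leave alone

How it is judged:
By the outcome, as a careful person would: the job done as asked, in the order asked, and still so for the second after the job is handed in, with the robot touching nothing.
Of chip_1, chip_2, chip_3, chip_4, chip_5 only 3 to 5 are there at a start; the rules pass over those that are not, and their reading is None.
At some moment in a run one of pressure_plate may be knocked a few centimetres aside while the robot is not near it.
Once in a run the grip may slacken for a moment while it holds something.
It also fails if it takes over 208 s, if anything falls off the work surface, if the arm or the gripper's body presses on something with over 40 N, if the wrist force passes 120 N, or if a joint passes its speed limit or range.

### The arm

A 6-joint arm with a two-finger parallel gripper is mounted at the origin on a cart in front of the work surface, level with it; the furniture and walls round the work are solid. World frame = base frame: x ahead of the robot, y to its left, z up, the work surface at z = 0. Lengths are in m, angles in rad, forces in N, time in s.
With the tool pointing down it reaches from about 0.3 to 1 m from the base axis. Payload 5.1 kg.
Tool frame: the origin (TCP) lies midway between the tips of the shut fingers; the grasp point (between the pads) lies 19 mm behind it; z points along the fingers, y is the line along which they close (so a half turn about z gives the same grasp; the last joint's range is limited). The gripper opens to 95 mm and grips with 3 to 60 N. Pads are 20 mm wide; open, the fingers measure 119 mm over their backs; the gripper's body (75 mm by 180 mm) begins 59 mm behind the grasp point.
Start: joints at [-1.225, 0.124, 1.65, -0, 1.367, -0.083], TCP at [0.27, -0.591, 0.215] pointing down, gripper open.
Joint ranges: [-2.61, 2.61], [-1.02, 2.33], [0.03, 2.71], [-1.35, 4.49], [0.32, 2.68], [-2.91, 2.91]. Speed limits (rad/s): [2.57, 2.57, 3.14, 3.14, 3.14, 3.14].

### API

Orientations are given as [roll, pitch, yaw] about the fixed x, y, z axes, in that order (R = Rz(yaw) Ry(pitch) Rx(roll)).
In Python, from workcell import * gives the robot as it stands.
- The arm moves only by the tool play_rows, never from a script. Its argument "increments" is text: rows parted by semicolons, each of 4 numbers parted by spaces: the shift along the tool's x, y, z in mm, then the turn about the tool's z in degrees. A call has 1 to 12 rows; each row shifts and turns the commanded pose from where the row before left it, along the tool's axes as they then stand; what a row does not reach is not made up. A row lasts 1/10 s, in which the tool goes at most 50 mm and 8.59 degrees, less where a joint would pass 70% of its speed; a pose out of reach is approached as far as the arm can. A call is refused whole if a number of a shift passes 50 or a number of a turn 8.59, either way. A call with a gripper value outside its range is refused whole. "gripper" is the gripper command: -1 is shut, 1 is fully open, values between are in proportion, set as the call begins (left out, the last holds). The fingers move at their own pace and stop on an object; "squeeze" is the grip in N (left out, the last holds). Time passes only in rows, so rows that do not move let the fingers close. It gives the time, the measured TCP pose, the force, the opening and the grip force at its end, in the units of the state.
- get_obs(): the state, without advancing time (a new reading comes with each control period).
- read_camera(name): name is "scene" or "top"; returns the picture (480x640x3 uint8, red, green, blue); there is no depth.
- calibration(name): a dict with "K" (3x3 intrinsics, pixels), "distortion" ([k1, k2, p1, p2, k3] as OpenCV has them; the pictures are not rectified), "position" and "rotation" of the camera in the world. Camera axes: x right, y up, looking along -z (the intrinsics and any distortion apply to the point x, -y, -z); pixel columns grow to the right and rows downward; lengths in m; the calibration is good to about 2 mm. A picture is of the moment at which its call begins. calibration takes no time and is no camera call.
- hand_in(): hands the job in; it is judged then, once.
The state is a dict: "t": time; "joint_pos": joint angles; "joint_velocities": joint speeds; "joint_efforts": joint torques, N m; "tool_pos": TCP position; "orientation": TCP orientation; "wrist_force": force on the tool from outside, world axes, zero at the start; "torque": the same for the moment, N m; "grip_width": opening from 0.0 (shut) to 1.0 (fully open); "grasp_force": force on a finger pad.
Only numpy, scipy, OpenCV 4.12 (cv2) and the standard library are available. Lean on these libraries where they do the work, as an engineer would, in place of code of your own. Each camera call takes 0.05 s, during which the arm holds its last target. There are 200 camera calls.

## Working session

There is one attempt and no reset: what is moved stays moved. The work goes in short steps, Python scripts to look and compute and a tool call to move; the robot and the scene stay as the last step left them, time stands still between calls to the robot, and variables do not carry over. Pictures are saved under pics/ and viewed, at most 14 in all, crops included, and the job is handed in when it is done.

Besides the shell and the picture viewer there is one more tool, called after "Emit:" as name(argument=value, ...) on one line, values as JSON. play_rows: Moves the arm, as the interface text tells. Its arguments: {"type":"object","properties":{"increments":{"type":"string"},"gripper":{"type":"number"},"squeeze":{"type":"number"}},"required":["increments"]}

```bash
ls; mkdir -p pics
python3 - <<'E'
from workcell import *
import cv2
for n in("scene","top"):
    cv2.imwrite(f"pics/{n}0.png",read_camera(n)[:,:,::-1]); c=calibration(n); print(n,c)
print(get_obs())
E
```

```text
pics
scene {'K': array([[437.94212023,   0.        , 327.92274418],
       [  0.        , 437.94212023, 241.48723048],
       [  0.        ,   0.        ,   1.        ]]), 'distortion': array([-0.08884296,  0.        ,  0.        ,  0.        ,  0.        ]), 'position': array([0.20733428, 0.83027849, 0.56272377]), 'rotation': array([ 1.01859532, -0.01246924, -2.61656326])}
top {'K': array([[455.14291907,   0.        , 314.42891479],
       [  0.        , 455.14291907, 238.434549  ],
       [  0.        ,   0.        ,   1.        ]]), 'distortion': array([-0.06750995,  0.        ,  0.        ,  0.        ,  0.        ]), 'position': array([0.47308775, 0.20111375, 1.02062483]), 'rotation': array([ 0.07018402, -0.00681175, -1.55736886])}
{'t': 0.1, 'joint_pos': array([-1.22458309e+00,  1.24451377e-01,  1.65154760e+00, -1.65706924e-05,
        1.36751243e+00, -8.25817817e-02]), 'joint_velocities': array([-0.00042107, -0.00152062, -0.0016936 ,  0.00055001, -0.0018334 ,
        0.00059673]), 'joint_efforts': array([ 4.41548646e-04, -4.18879366e+01, -3.61097467e+01,  7.77310459e-02,
        4.61627310e-02, -7.08809489e-05]), 'tool_pos': array([ 0.27003255, -0.59060482,  0.21349653]), 'orientation': array([-3.13967910e+00, -1.42106557e-04,  4.28798239e-01]), 'wrist_force': array([1.16391322, 0.80974027, 0.66268609]), 'torque': array([ 0.02077168, -0.01720558,  0.03416828]), 'grasp_force': 0.0, 'grip_width': 1.0018153407937613}
```

View pics/scene0.png

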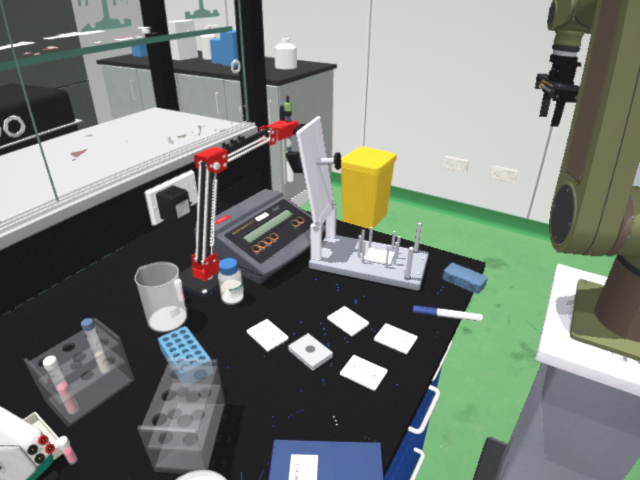

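View pics/top0.png

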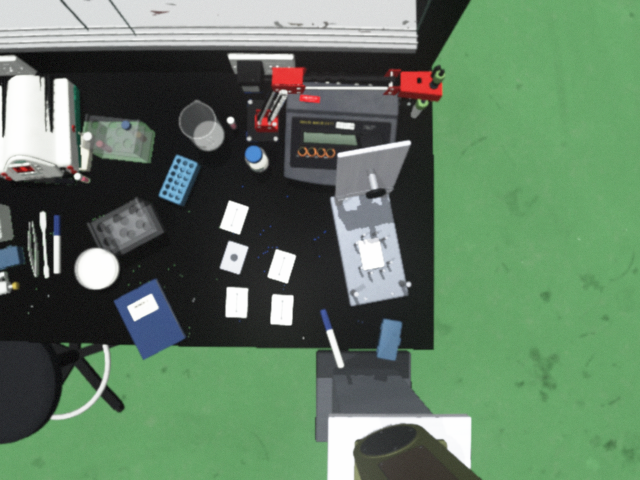

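```bash
cat > h.py <<'E'
import numpy as np, cv2
from scipy.spatial.transform import Rotation as R
from workcell import *
def cam(n):
    c=calibration(n); return c['K'],c['distortion'],np.array(c['position']),R.from_euler('xyz',c['rotation']).as_matrix()
def toplane(n,px,z):
    K,d,p,M=cam(n); u=cv2.undistortPoints(np.float64(px).reshape(-1,1,2),K,d).reshape(-1,2)
    r=np.c_[u[:,0],-u[:,1],-np.ones(len(u))]@M.T
    return p+r*((z-p[2])/r[:,2])[:,None]
def proj(n,P):
    K,d,p,M=cam(n); q=(np.float64(P).reshape(-1,3)-p)@M; q=q*[1,-1,-1]
    return cv2.projectPoints(q,np.zeros(3),np.zeros(3),K,d)[0].reshape(-1,2)
def rects(im,z,box,lo=150,amin=200,amax=2000,n='top'):
    x0,y0,x1,y1=box; g=im.min(2); m=np.zeros_like(g); m[y0:y1,x0:x1]=(g[y0:y1,x0:x1]>lo)*255
    out=[]
    for c in cv2.findContours(m,cv2.RETR_EXTERNAL,cv2.CHAIN_APPROX_NONE)[0]:
        if not amin<cv2.contourArea(c)<amax: continue
        P=toplane(n,c.reshape(-1,2),z)[:,:2]*1000
        (cx,cy),(w,h),a=cv2.minAreaRect(np.float32(P))
        if w<h: w,h,a=h,w,a+90
        out.append((c.reshape(-1,2).mean(0).round(),round(cx,1),round(cy,1),round(w,1),round(h,1),round((a+90)%180-90,1)))
    return out
E
python3 - <<'E'
from h import *
im=cv2.imread('pics/top0.png'); 
for r in rects(im,.006,(205,190,310,335)): print(*r)
print('low');
for r in rects(im,.012,(205,230,260,280),100): print(*r)
print('platen')
for r in rects(im,.03,(340,220,410,290),215,100): print(*r)
o=np.hstack([cv2.resize(im[130:330,310:430],None,fx=3,fy=3,interpolation=cv2.INTER_CUBIC),cv2.resize(cv2.imread('pics/scene0.png')[100:300,300:440],None,fx=3,fy=3,interpolation=cv2.INTER_CUBIC)])
cv2.imwrite('pics/press.png',o);print(o.shape)
E
```

```text
[282. 309.] 386.3 266.0 66.4 48.7 -2.5
[236. 302.] 401.0 366.3 66.3 48.6 -1.2
[281. 266.] 482.2 268.0 66.5 48.4 -16.3
[234. 257.] 500.1 374.5 64.8 46.1 -17.1
[234. 217.] 590.1 376.8 66.5 48.0 -17.0
low
[234. 257.] 500.0 373.8 67.1 48.0 -17.0
platen
[370. 253.] 512.7 73.2 65.7 51.6 11.7
(600, 780, 3)
```

View pics/press.png

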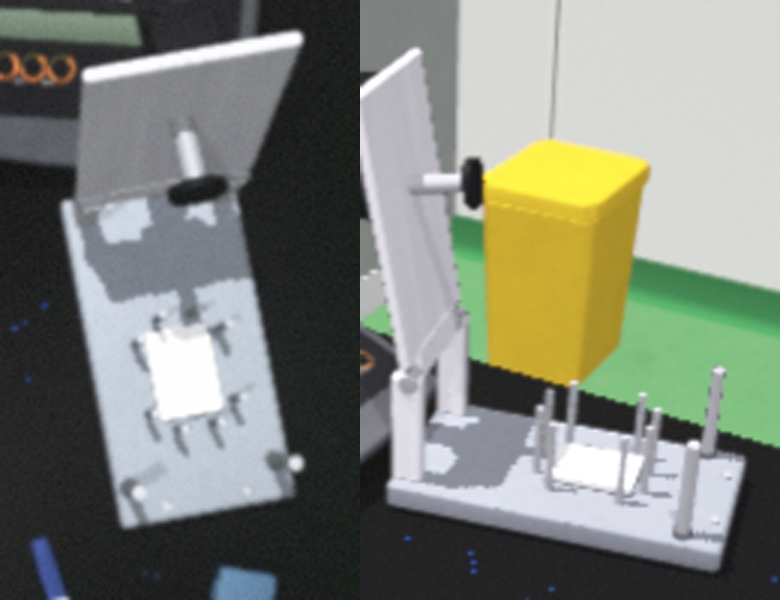

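```bash
cat >> h.py <<'E'
def fit(pairs,n='top'):
    "pairs: (pixel,(x,y,z) press mm) -> x,y,yaw of press"
    from scipy.optimize import least_squares
    W=np.array([toplane(n,[p],q[2]/1000)[0,:2]*1000 for p,q in pairs]); Q=np.array([q[:2] for _,q in pairs],float)
    f=lambda s:((R.from_euler('z',s[2]).as_matrix()[:2,:2]@Q.T).T+s[:2]-W).ravel()
    s=least_squares(f,[510,70,.2]).x; return s,f(s).reshape(-1,2)
E
python3 - <<'E'
from h import *
im=cv2.imread('pics/top0.png');g=im.min(2).astype(int)
c=lambda x,y:(310+(x+.5)/3-.5,130+(y+.5)/3-.5)
pr=[(c(121,527),(-105,65,24)),(c(294,494),(-105,-65,24)),(c(138,492),(-76,54,98)),(c(296,463),(-76,-54,98))]
s,r=fit(pr);print(s.round(2),np.degrees(s[2]).round(1));print(r.round(1))
np.set_printoptions(linewidth=250)
print(g[236:274,350:395])
E
```

```text
[5.1311e+02 7.2520e+01 1.9000e-01] 11.1
[[-0.7  0.3]
 [-0.9 -1.1]
 [ 0.8 -0. ]
 [ 0.9  0.9]]
[[206 206 203 ... 200 197 199]
 [206 206 203 ... 197 196 197]
 [205 204 205 ... 198 198 197]
 ...
 [198 199 201 ... 192 194 194]
 [198 198 199 ... 194 196 194]
 [202 200 201 ... 196 195 196]]
```

```bash
cat >> h.py <<'E'
def go(x,y,z,yaw):
    "print tool-frame shift (before turning) and turn to world target mm, deg"
    o=get_obs(); p=o['tool_pos']*1000; M=R.from_euler('xyz',o['orientation']).as_matrix()
    d=M.T@(np.array([x,y,z])-p); cur=np.degrees(np.arctan2(M[1,0],M[0,0]))
    print('shift',d.round(1),'turn',round((cur-yaw+180)%360-180,2),'at',p.round(1),'yaw',cur.round(2),'t',round(o['t'],1),'F',o['wrist_force'].round(1))
E
python3 - <<'E'
from h import *
go(386,266,120,-2.5)
im=cv2.imread('pics/top0.png')
for lo in(225,235,245):
  for r in rects(im,.03,(340,220,410,290),lo,100): print(lo,*r)
for px in((198,160),(187,206)):
  for z in(0,.03,.06):
    P=toplane('top',[px],z);print(px,z,P.round(3),proj('scene',P).round())
print(toplane('top',[(257,155)],.088))
E
```

```text
shift [ 461.6 -730.7   95. ] turn 27.07 at [ 270.  -590.6  213.5] yaw 24.57 t 0.1 F [1.2 0.8 0.7]
225 [370. 254.] 512.5 72.8 64.8 48.2 11.6
235 [370. 254.] 512.0 71.8 63.0 45.9 11.3
245 [370. 254.] 511.9 71.8 62.3 44.9 11.2
(198, 160) 0 [[0.721 0.464 0.   ]] [[180. 338.]]
(198, 160) 0.03 [[0.714 0.456 0.03 ]] [[183. 325.]]
(198, 160) 0.06 [[0.706 0.448 0.06 ]] [[187. 311.]]
(187, 206) 0 [[0.615 0.485 0.   ]] [[216. 369.]]
(187, 206) 0.03 [[0.61  0.477 0.03 ]] [[219. 354.]]
(187, 206) 0.06 [[0.606 0.468 0.06 ]] [[222. 339.]]
[[0.71154867 0.31778974 0.088     ]]
```

Emit:
play_rows(increments="10 -15 0 0;19 -30 0 0;19 -30 0 0;19 -30 0 0;19 -30 0 0;19 -30 0 0;19 -30 0 0;19 -30 0 0;19 -30 0 0;19 -30 0 0;19 -30 0 0;19 -30 0 0", gripper=0.5, squeeze=25)

```text
t: 1.3
tool_pos: [0.3256, -0.1848, 0.2142]
orientation: [-3.141, 0.0, 0.428]
wrist_force: [0.9, 0.8, 0.5]
grip_width: 0.747
grasp_force: 0.0
```

Emit:
play_rows(increments="19 -30 0 0;19 -30 0 0;19 -30 0 0;19 -30 0 0;19 -30 0 0;19 -30 0 0;19 -30 0 0;19 -30 0 0;19 -30 0 0;19 -30 0 0;19 -30 0 0;19 -30 0 0")

```text
t: 2.5
tool_pos: [0.3832, 0.2374, 0.2142]
orientation: [3.141, 0.0, 0.429]
wrist_force: [0.1, -0.1, -0.3]
grip_width: 0.749
grasp_force: 0.0
```

Emit:
play_rows(increments="10 -15 10 7;0 0 20 7;0 0 25 7;0 0 20 6;0 0 10 0;0 0 0 0")

```text
t: 3.1
tool_pos: [0.3852, 0.253, 0.1278]
orientation: [3.14, 0.003, -0.04]
wrist_force: [-0.5, -0.6, -0.3]
grip_width: 0.749
grasp_force: 0.0
```

Run:
```python
from h import *
im=read_camera('top')[:,:,::-1].copy(); cv2.imwrite('pics/a.png',im)
go(386,266,30,-2.5); print(get_obs()['grip_width'])
print(proj('top',get_obs()['tool_pos']))
```

```text
shift [ -0.6 -12.6  99.2] turn 0.17 at [386.2 253.5 129.3] yaw -2.33 t 3.1 F [0.2 0.7 0.5]
0.7479549596956204
[[283.78305014 314.82103272]]
```

View pics/a.png

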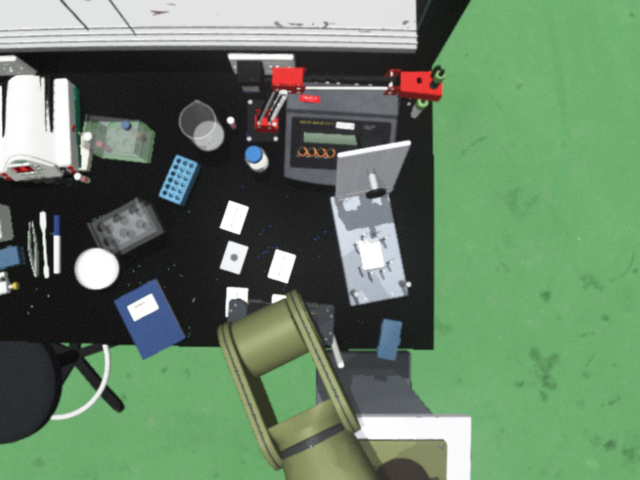

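Emit:
play_rows(increments="0 -6 10 0;0 -6 25 0;0 0 30 0;0 0 30 0;0 0 20 0;0 0 8 0;0 0 0 0;0 0 0 0")

```text
t: 3.95
tool_pos: [0.3881, 0.2664, 0.0079]
orientation: [-3.14, -0.002, -0.042]
wrist_force: [0.7, -0.5, 0.7]
grip_width: 0.75
grasp_force: 0.0
```

Run:
```python
from h import *
go(386,266,2,-2.5)
im=read_camera('scene')[:,:,::-1].copy(); cv2.imwrite('pics/b.png',cv2.resize(im[230:420,270:460],None,fx=3,fy=3))
go(386,266,2,-2.5)
```

```text
shift [-2.1  0.5  5.9] turn 0.08 at [388.1 266.4   7.9] yaw -2.42 t 4.0 F [ 0.7 -0.5  0.7]
shift [-2.4  0.6  6.3] turn 0.08 at [388.4 266.5   8.3] yaw -2.42 t 4.0 F [-0.3 -0.1  0. ]
```

View pics/b.png

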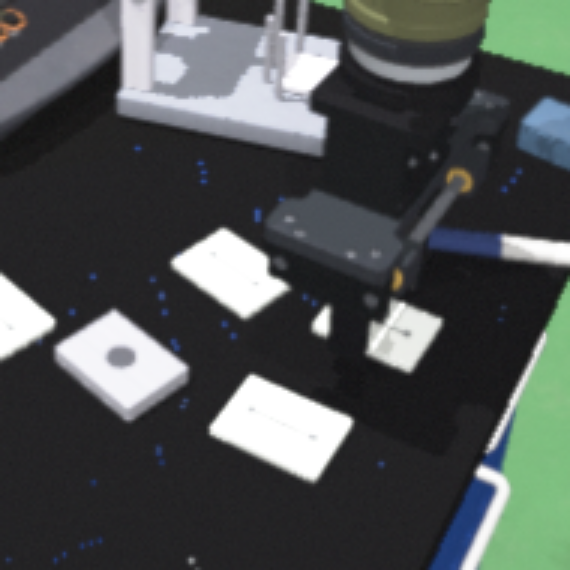

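Emit:
play_rows(increments="-2 0 3 0;0 0 3 0;0 0 0 0")

```text
t: 4.3
tool_pos: [0.3848, 0.2657, 0.0006]
orientation: [-3.142, 0.0, -0.042]
wrist_force: [-0.8, -0.4, 0.2]
grip_width: 0.752
grasp_force: 0.0
```

Emit:
play_rows(increments="0 0 0 0;0 0 0 0;0 0 0 0;0 0 0 0;0 0 0 0;0 0 0 0", gripper=-1)

```text
t: 4.9
tool_pos: [0.385, 0.2657, 0.0007]
orientation: [-3.142, -0.0, -0.043]
wrist_force: [-0.5, 0.0, 0.3]
grip_width: 0.48
grasp_force: 25.0
```

Emit:
play_rows(increments="0 0 -10 0;0 0 -30 0;0 0 -40 0;0 0 -40 0;0 0 -20 0;0 0 0 0")

```text
t: 5.5
tool_pos: [0.3874, 0.2671, 0.1455]
orientation: [-3.137, -0.008, -0.042]
wrist_force: [-0.2, -0.3, 0.5]
grip_width: 0.48
grasp_force: 25.0
```

Run:
```python
from h import *
go(512.5,72.5,140,11.2)
o=get_obs();print(o['grip_width'],o['grasp_force'])
```

```text
shift [133.2 189.1   5.6] turn -13.63 at [387.4 267.1 145.5] yaw -2.43 t 5.5 F [-0.2 -0.3  0.5]
0.48047993388970345 24.99997615814209
```

Emit:
play_rows(increments="8 11 0 0;16 23 0 0;20 28 0 0;20 28 0 0;20 28 0 0;20 28 0 0;16 24 0 0;9 13 0 -7;0 0 0 -6.6;0 0 0 0;0 0 0 0")

```text
t: 6.6
tool_pos: [0.505, 0.0769, 0.1387]
orientation: [-3.141, 0.003, 0.192]
wrist_force: [-0.1, 0.4, 0.6]
grip_width: 0.477
grasp_force: 25.0
```

Run:
```python
from h import *
go(512.5,72.5,100,11.2)
o=get_obs();print(o['grip_width'],o['grasp_force'])
im=read_camera('scene')[:,:,::-1].copy(); cv2.imwrite('pics/c.png',cv2.resize(im[110:300,290:450],None,fx=3,fy=3))
```

```text
shift [ 6.7  5.7 38.7] turn -0.19 at [505.   76.9 138.7] yaw 11.01 t 6.6 F [-0.1  0.4  0.6]
0.4769034858811866 24.999935925006866
```

View pics/c.png

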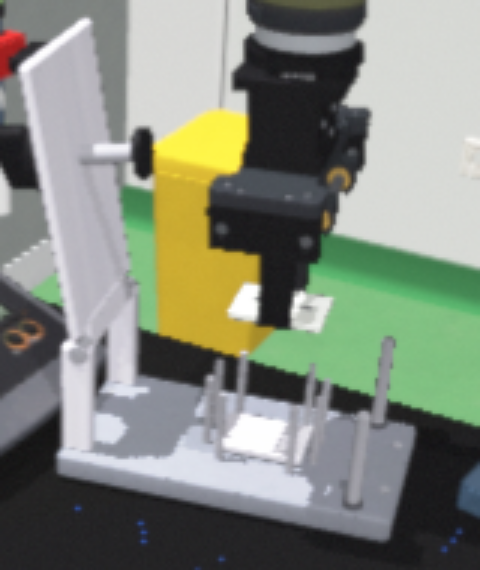

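Emit:
play_rows(increments="3 3 5 0;3.5 2.5 15 0;0 0 15 -0.2;0 0 5 0;0 0 0 0;0 0 0 0")

```text
t: 7.25
tool_pos: [0.5135, 0.0734, 0.1004]
orientation: [-3.142, 0.0, 0.199]
wrist_force: [-0.2, 0.0, 0.4]
grip_width: 0.479
grasp_force: 25.0
```

```bash
cat >> h.py <<'E'
def chipcheck(tag,dz=0.0,off=(0,0)):
    "overlay expected held-chip underside corners on scene crop"
    o=get_obs(); M=R.from_euler('xyz',o['orientation']).as_matrix(); p=o['tool_pos']
    im=read_camera('scene')[:,:,::-1].copy()
    C=[p+M@np.array([a*.032,b*.023,0]) for a,b in((1,1),(1,-1),(-1,-1),(-1,1))]
    q=proj('scene',C); print(q.round(1).tolist())
    x,y=q.mean(0).astype(int)-[50,40]; c=cv2.resize(im[y:y+80,x:x+100],None,fx=6,fy=6,interpolation=cv2.INTER_CUBIC)
    cv2.polylines(c,[np.int32((q-[x,y]+.5)*6)],True,(0,0,255),1); cv2.imwrite(f'pics/{tag}.png',c); print('crop origin',x,y)
E
python3 - <<'E'
from h import *
go(512.5,72.5,60,11.2)
chipcheck('d')
E
```

```text
shift [-1.1  0.7 40.4] turn 0.17 at [513.5  73.4 100.4] yaw 11.37 t 7.2 F [-0.2  0.   0.4]
[[367.1, 220.3], [361.7, 230.3], [391.5, 235.6], [395.9, 225.3]]
crop origin 329 187
```

View pics/d.png

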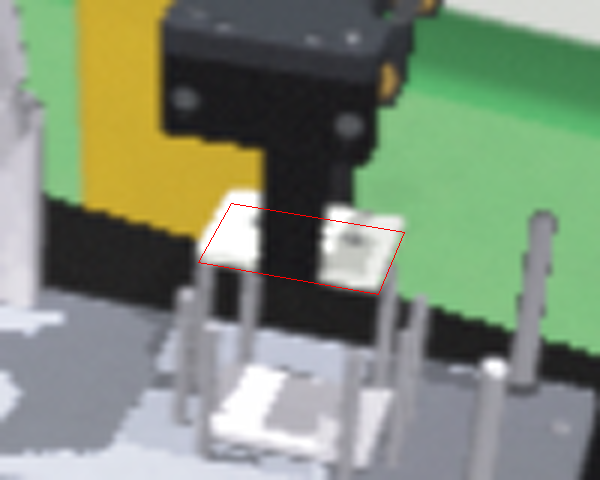

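Emit:
play_rows(increments="-1 0.7 5 0;0 0 15 0;0 0 20 0;0 0 12 0;0 0 4 0;0 0 0 0;0 0 0 0")

```text
t: 8.0
tool_pos: [0.5132, 0.0724, 0.0452]
orientation: [3.141, -0.001, 0.198]
wrist_force: [0.1, -0.2, -0.5]
grip_width: 0.478
grasp_force: 25.0
```

Run:
```python
from h import *
go(512.5,72.5,36,11.2)
im=cv2.imread('pics/scene0.png')
for z in(.026,.03,.036):
  for r in rects(im,z,(360,240,400,270),228,60,3000,'scene'): print(z,*r)
  for r in rects(cv2.imread('pics/top0.png'),z,(340,220,410,290),235,100): print(z,*r)
```

```text
shift [-0.7 -0.2  9.2] turn 0.17 at [513.2  72.4  45.2] yaw 11.37 t 8.0 F [ 0.1 -0.2 -0.5]
0.026 [376. 255.] 518.0 64.3 52.3 48.5 -79.2
0.026 [370. 254.] 512.2 71.3 63.3 46.0 11.3
0.03 [376. 255.] 515.7 70.0 51.9 48.1 -79.2
0.03 [370. 254.] 512.0 71.8 63.0 45.9 11.3
0.036 [376. 255.] 512.2 78.6 51.3 47.6 -79.2
0.036 [370. 254.] 511.8 72.6 62.6 45.6 11.3
```

Emit:
play_rows(increments="-1 0 3 0;0 0 3 0;0 0 2 0;0 0 1 0;0 0 1 0;0 0 0 0")

```text
t: 8.6
tool_pos: [0.5116, 0.0722, 0.0345]
orientation: [-3.142, 0.0, 0.198]
wrist_force: [-0.3, 0.1, -0.7]
grip_width: 0.482
grasp_force: 25.0
```

Emit:
play_rows(increments="0 0 1 0;0 0 1 0;0 0 0 0")

```text
t: 8.9
tool_pos: [0.5116, 0.0722, 0.0325]
orientation: [-3.142, 0.0, 0.198]
wrist_force: [0.0, -0.6, -0.1]
grip_width: 0.484
grasp_force: 25.0
```

```bash
python3 -c "
from h import *
go(512,72,32,11.2)"
```

```text
shift [0.3 0.3 0.5] turn 0.17 at [511.6  72.2  32.5] yaw 11.37 t 8.9 F [ 0.  -0.6 -0.1]
```

Emit:
play_rows(increments="0 0 0.7 0;0 0 0.5 0;0 0 0 0")

```text
t: 9.2
tool_pos: [0.5118, 0.0722, 0.0324]
orientation: [-3.142, 0.001, 0.198]
wrist_force: [-3.4, -0.3, 5.9]
grip_width: 0.478
grasp_force: 25.0
```

Emit:
play_rows(increments="0 0 0.7 0;0 0 0.5 0;0 0 0 0")

```text
t: 9.5
tool_pos: [0.5118, 0.0722, 0.0323]
orientation: [-3.141, 0.001, 0.199]
wrist_force: [-6.2, -0.7, 13.4]
grip_width: 0.481
grasp_force: 25.0
```

Emit:
play_rows(increments="0 0 -1 0;0 0 -0.5 0;0 0 0 0")

```text
t: 9.8
tool_pos: [0.5121, 0.0722, 0.0324]
orientation: [3.142, -0.0, 0.198]
wrist_force: [-3.1, -1.3, 5.8]
grip_width: 0.481
grasp_force: 25.0
```

Emit:
play_rows(increments="0 0 0 0;0 0 0 0;0 0 0 0;0 0 0 0", gripper=0.4)

```text
t: 10.2
tool_pos: [0.5115, 0.0722, 0.0313]
orientation: [-3.142, 0.0, 0.198]
wrist_force: [0.3, -0.4, -0.1]
grip_width: 0.693
grasp_force: 0.0
```

Emit:
play_rows(increments="0 0 -5 0;0 0 -20 0;0 0 -30 0;0 0 -30 0;0 0 -20 0;0 0 -5 0;0 0 0 0")

```text
t: 10.9
tool_pos: [0.5123, 0.0722, 0.1426]
orientation: [3.141, -0.002, 0.198]
wrist_force: [0.4, -0.0, -0.2]
grip_width: 0.697
grasp_force: 0.0
```

Run:
```python
from h import *
im=read_camera('top')[:,:,::-1].copy(); cv2.imwrite('pics/e.png',im)
for r in rects(im,.006,(205,190,310,335)): print(*r)
go(401,366,125,-1.2)
im=read_camera('scene')[:,:,::-1].copy(); cv2.imwrite('pics/f.png',cv2.resize(im[200:300,310:440],None,fx=5,fy=5))
```

```text
[236. 302.] 400.8 367.2 66.2 49.0 1.0
[281. 266.] 482.3 268.1 66.6 48.7 -16.2
[234. 257.] 500.4 374.8 65.4 46.9 -17.0
[234. 217.] 590.1 376.8 66.5 48.0 -17.0
shift [ -50.3 -309.8   16.3] turn 12.57 at [511.4  72.2 141.2] yaw 11.37 t 10.9 F [0.5 0.1 0.1]
```

View pics/f.png

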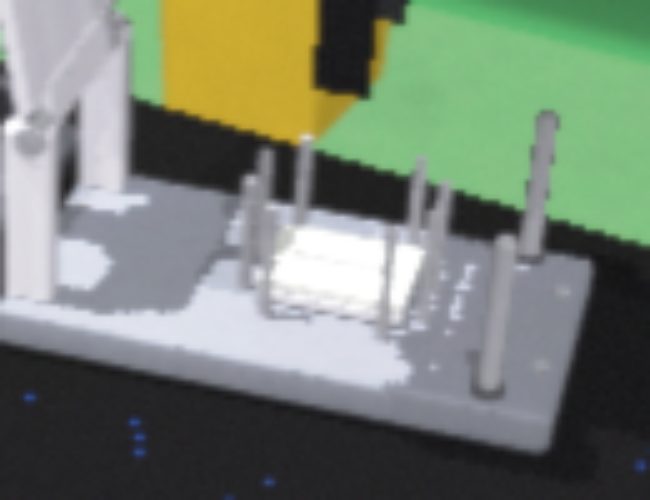

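Emit:
play_rows(increments="-3 -15 0 0;-5 -31 0 0;-5.3 -33 0 0;-5.3 -33 0 0;-5.3 -33 0 0;-5.3 -33 0 0;-5.3 -33 0 0;-5.3 -33 0 0;-5 -31 0 0;-3 -22 5 0;-2.5 -12.8 15 5.7;0 0 25 5.7", gripper=0.5)

```text
t: 12.2
tool_pos: [0.4003, 0.3686, 0.0968]
orientation: [-3.14, -0.001, -0.002]
wrist_force: [-0.3, -0.4, 0.4]
grip_width: 0.752
grasp_force: 0.0
```

Emit:
play_rows(increments="0 0 25 0;0 0 15 0;0 0 5 0;0 0 0 0;0 0 0 0")

```text
t: 12.7
tool_pos: [0.4019, 0.3665, 0.0527]
orientation: [-3.141, -0.001, -0.001]
wrist_force: [0.5, 0.4, -0.7]
grip_width: 0.751
grasp_force: 0.0
```

```bash
python3 -c "
from h import *
go(401,366.8,1,0)"
```

```text
shift [-1.  -0.2 51.7] turn -0.04 at [401.9 366.5  52.7] yaw -0.04 t 12.7 F [ 0.5  0.4 -0.7]
```

Emit:
play_rows(increments="-1 0 20 0;0 0 20 0;0 0 8 0;0 0 3 0;0 0 0 0;0 0 0 0")

```text
t: 13.3
tool_pos: [0.4012, 0.3666, 0.002]
orientation: [-3.14, -0.002, -0.001]
wrist_force: [0.9, 0.0, -1.1]
grip_width: 0.751
grasp_force: 0.0
```

Emit:
play_rows(increments="0 0 0 0;0 0 0 0;0 0 0 0;0 0 0 0;0 0 0 0", gripper=-1)

```text
t: 13.8
tool_pos: [0.4005, 0.3661, 0.001]
orientation: [-3.141, -0.0, -0.001]
wrist_force: [-0.9, -0.3, 1.7]
grip_width: 0.484
grasp_force: 25.0
```

Emit:
play_rows(increments="0 0 -10 0;0 0 -30 0;0 0 -40 0;0 0 -40 0;0 0 -15 0;0 0 0 0")

```text
t: 14.4
tool_pos: [0.402, 0.3673, 0.1392]
orientation: [-3.138, -0.005, -0.001]
wrist_force: [-0.5, -0.3, -0.0]
grip_width: 0.48
grasp_force: 25.0
```

Emit:
play_rows(increments="5 15 0 0;11 30 0 0;12 32 0 0;12 32 0 0;12 32 0 0;12 32 0 0;12 32 0 0;12 32 0 0;11 29 0 0;7 18 0 0;5 10.6 0 -5.6;0 0 0 -5.6")

```text
t: 15.6
tool_pos: [0.5095, 0.0688, 0.1323]
orientation: [-3.141, 0.006, 0.196]
wrist_force: [0.3, -0.0, 0.1]
grip_width: 0.481
grasp_force: 25.0
```

Emit:
play_rows(increments="0 0 20 0;0 0 10 0;0 0 0 0;0 0 0 0")

```text
t: 16.0
tool_pos: [0.5102, 0.0711, 0.1044]
orientation: [-3.141, 0.003, 0.195]
wrist_force: [0.4, 0.1, 0.2]
grip_width: 0.478
grasp_force: 25.0
```

Run:
```python
from h import *
go(512,72.2,42,11.3)
chipcheck('g')
```

```text
shift [ 2.2 -0.7 62.4] turn -0.14 at [510.2  71.1 104.4] yaw 11.16 t 16.0 F [0.4 0.1 0.2]
[[369.0, 218.7], [363.6, 228.6], [393.6, 233.8], [397.9, 223.6]]
crop origin 331 186
```

View pics/g.png

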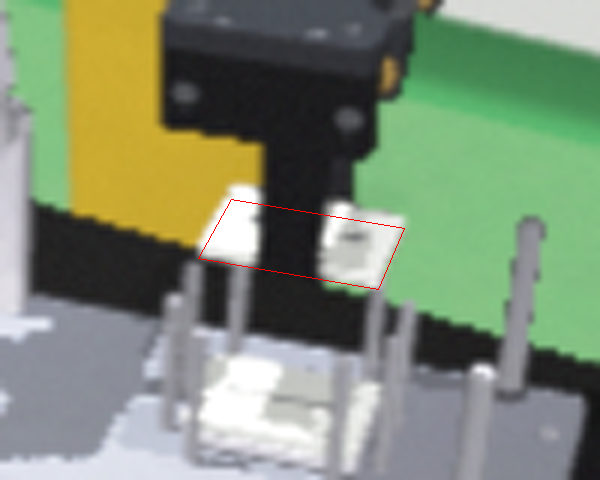

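Emit:
play_rows(increments="2 -0.5 10 0;0 0 20 0;0 0 20 0;0 0 8 0;0 0 3 0;0 0 0 0;0 0 0 0")

```text
t: 16.75
tool_pos: [0.5139, 0.0723, 0.0458]
orientation: [3.141, -0.002, 0.195]
wrist_force: [0.1, 0.4, -0.6]
grip_width: 0.479
grasp_force: 25.0
```

```bash
python3 -c "
from h import *
go(512,72.2,38.7,11.3)"
```

```text
shift [-1.9 -0.3  7.1] turn -0.13 at [513.9  72.3  45.8] yaw 11.17 t 16.8 F [ 0.1  0.4 -0.6]
```

Emit:
play_rows(increments="-1 0 2 0;0 0 2 0;0 0 1 0;0 0 0 0;0 0 0 0")

```text
t: 17.25
tool_pos: [0.5121, 0.072, 0.0398]
orientation: [-3.142, 0.0, 0.195]
wrist_force: [0.2, 1.1, -0.1]
grip_width: 0.478
grasp_force: 25.0
```

Emit:
play_rows(increments="0 0 0.7 0;0 0 0.7 0;0 0 0 0")

```text
t: 17.55
tool_pos: [0.5122, 0.0721, 0.0386]
orientation: [-3.142, -0.0, 0.195]
wrist_force: [-2.2, -0.4, 1.9]
grip_width: 0.475
grasp_force: 25.0
```

Emit:
play_rows(increments="0 0 0.6 0;0 0 0 0;0 0 0 0")

```text
t: 17.85
tool_pos: [0.5122, 0.0721, 0.0386]
orientation: [-3.142, 0.0, 0.195]
wrist_force: [-3.1, -0.2, 5.8]
grip_width: 0.481
grasp_force: 25.0
```

Emit:
play_rows(increments="0 0 0 0;0 0 0 0;0 0 0 0;0 0 0 0", gripper=0.4)

```text
t: 18.25
tool_pos: [0.5119, 0.072, 0.0375]
orientation: [-3.142, 0.0, 0.195]
wrist_force: [0.0, -0.6, 0.1]
grip_width: 0.693
grasp_force: 0.0
```

Emit:
play_rows(increments="0 0 -5 0;0 0 -20 0;0 0 -30 0;0 0 -30 0;0 0 -20 0;0 0 0 0")

```text
t: 18.85
tool_pos: [0.5147, 0.0722, 0.147]
orientation: [3.14, -0.008, 0.195]
wrist_force: [1.0, 0.5, 0.1]
grip_width: 0.7
grasp_force: 0.0
```

Run:
```python
from h import *
im=read_camera('top')[:,:,::-1].copy(); cv2.imwrite('pics/h.png',im)
for r in rects(im,.006,(205,190,310,335)): print(*r)
go(482.2,268,125,-16.3)
```

```text
[281. 266.] 482.4 268.1 66.6 48.8 -16.5
[234. 257.] 500.5 374.8 65.4 46.9 -17.2
[234. 217.] 590.0 376.5 66.5 48.7 -17.0
shift [   7.4 -198.2   19.4] turn 27.47 at [513.2  72.1 144.5] yaw 11.17 t 18.9 F [ 0.2 -1.1 -0.4]
```

Emit:
play_rows(increments="1 -15 0 0;1.2 -30 0 0;1.3 -33 0 0;1.3 -33 0 0;1.3 -33 0 0;1.2 -30 0 0;1 -16 0 6.9;0.4 -8 0 6.9;0 0 15 6.9;0 0 30 6.8;0 0 30 0", gripper=0.5)

```text
t: 20.0
tool_pos: [0.4818, 0.2688, 0.0653]
orientation: [3.141, 0.002, -0.286]
wrist_force: [-0.1, -0.1, -0.0]
grip_width: 0.753
grasp_force: 0.0
```

Emit:
play_rows(increments="0 0 15 0;0 0 5 0;0 0 0 0;0 0 0 0;0 0 0 0")

```text
t: 20.5
tool_pos: [0.4844, 0.2686, 0.0494]
orientation: [-3.14, -0.002, -0.285]
wrist_force: [-1.0, -0.2, 0.5]
grip_width: 0.749
grasp_force: 0.0
```

```bash
python3 -c "
from h import *
go(482.3,268,1,-16.4)"
```

```text
shift [-1.9  1.3 48.4] turn 0.07 at [484.4 268.6  49.4] yaw -16.33 t 20.5 F [-1.  -0.2  0.5]
```

Emit:
play_rows(increments="-1.5 1 20 0;0 0 17 0;0 0 8 0;0 0 3 0;0 0 0 0;0 0 0 0")

```text
t: 21.1
tool_pos: [0.4824, 0.2679, 0.0008]
orientation: [-3.14, -0.002, -0.285]
wrist_force: [0.5, -0.7, -0.6]
grip_width: 0.748
grasp_force: 0.0
```

Emit:
play_rows(increments="0 0 0 0;0 0 0 0;0 0 0 0;0 0 0 0;0 0 0 0", gripper=-1)

```text
t: 21.6
tool_pos: [0.4819, 0.2676, 0.0003]
orientation: [-3.141, -0.001, -0.285]
wrist_force: [-1.3, -1.1, 4.7]
grip_width: 0.481
grasp_force: 25.4
```

Emit:
play_rows(increments="0 0 -10 0;0 0 -30 0;0 0 -40 0;0 0 -30 0;0 0 -15 0;0 0 0 0")

```text
t: 22.2
tool_pos: [0.483, 0.2683, 0.1275]
orientation: [-3.138, -0.004, -0.285]
wrist_force: [1.7, 0.6, -0.3]
grip_width: 0.48
grasp_force: 25.0
```

Emit:
play_rows(increments="7 15 0 0;12 25 0 0;14 30 0 0;14 30 0 0;14 30 0 0;12 25 0 0;7 15 0 0;3.6 9.5 0 -6.9;0 0 0 -6.9;0 0 0 -6.9;0 0 5 -6.9;0 0 10 0")

```text
t: 23.4
tool_pos: [0.5101, 0.0708, 0.1076]
orientation: [-3.141, 0.003, 0.196]
wrist_force: [-0.4, 0.5, -0.3]
grip_width: 0.479
grasp_force: 25.0
```

Emit:
play_rows(increments="0 0 5 0;0 0 0 0;0 0 0 0")

```text
t: 23.7
tool_pos: [0.5108, 0.0716, 0.104]
orientation: [-3.141, 0.001, 0.196]
wrist_force: [0.1, -0.1, 0.2]
grip_width: 0.478
grasp_force: 25.0
```

Run:
```python
from h import *
go(512,72.2,46,11.3)
chipcheck('i')
```

```text
shift [ 1.4 -0.3 58. ] turn -0.09 at [510.8  71.6 104. ] yaw 11.21 t 23.7 F [ 0.1 -0.1  0.2]
[[368.7, 218.9], [363.2, 228.8], [393.2, 234.1], [397.5, 223.8]]
crop origin 330 186
```

View pics/i.png

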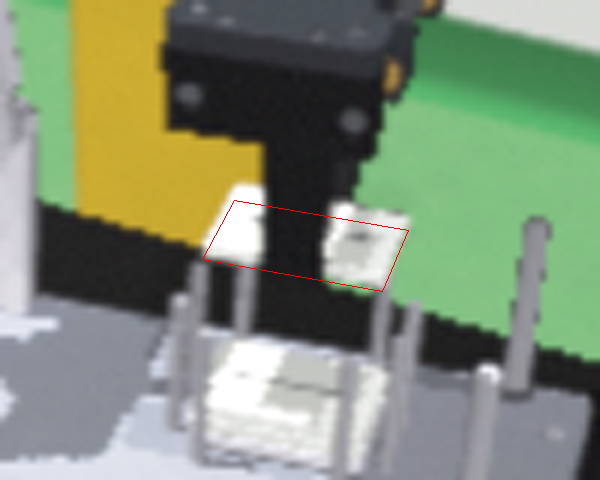

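Emit:
play_rows(increments="0.5 0 10 0;0 0 20 0;0 0 18 0;0 0 6 0;0 0 2 0;0 0 0 0;0 0 0 0;0 0 0 0")

```text
t: 24.55
tool_pos: [0.5125, 0.0719, 0.0497]
orientation: [3.141, -0.002, 0.197]
wrist_force: [0.3, -0.1, -0.9]
grip_width: 0.48
grasp_force: 25.0
```

Emit:
play_rows(increments="0 0 0.7 0;0 0 0.7 0;0 0 0 0")

```text
t: 24.85
tool_pos: [0.5117, 0.0719, 0.0474]
orientation: [-3.142, -0.0, 0.197]
wrist_force: [0.1, 0.3, -0.3]
grip_width: 0.481
grasp_force: 25.0
```

Emit:
play_rows(increments="0 0 0.7 0;0 0 0.7 0;0 0 0 0")

```text
t: 25.15
tool_pos: [0.5116, 0.0718, 0.0458]
orientation: [-3.142, 0.0, 0.197]
wrist_force: [0.1, -1.3, 0.3]
grip_width: 0.48
grasp_force: 25.0
```

Emit:
play_rows(increments="0 0 0.7 0;0 0 0.5 0;0 0 0 0")

```text
t: 25.45
tool_pos: [0.5117, 0.0719, 0.0447]
orientation: [-3.142, 0.0, 0.197]
wrist_force: [-0.3, 0.2, -0.6]
grip_width: 0.482
grasp_force: 25.0
```

Emit:
play_rows(increments="0 0 0.7 0;0 0 0.4 0;0 0 0 0")

```text
t: 25.75
tool_pos: [0.5118, 0.0719, 0.0439]
orientation: [-3.142, 0.0, 0.197]
wrist_force: [-0.5, 0.4, 1.5]
grip_width: 0.484
grasp_force: 25.1
```

Emit:
play_rows(increments="0 0 0.5 0;0 0 0 0;0 0 0 0")

```text
t: 26.05
tool_pos: [0.5118, 0.0719, 0.0439]
orientation: [-3.142, 0.0, 0.197]
wrist_force: [-2.3, 0.2, 5.7]
grip_width: 0.477
grasp_force: 25.1
```

Emit:
play_rows(increments="0 0 0 0;0 0 0 0;0 0 0 0;0 0 0 0", gripper=0.4)

```text
t: 26.45
tool_pos: [0.5116, 0.0719, 0.0429]
orientation: [-3.142, 0.0, 0.197]
wrist_force: [0.7, -0.6, 0.3]
grip_width: 0.691
grasp_force: 0.0
```

Emit:
play_rows(increments="0 0 -5 0;0 0 -20 0;0 0 -30 0;0 0 -30 0;0 0 -15 0;0 0 0 0;0 0 0 0")

```text
t: 27.15
tool_pos: [0.5113, 0.0718, 0.1424]
orientation: [-3.141, 0.001, 0.197]
wrist_force: [-0.3, 0.4, -0.4]
grip_width: 0.7
grasp_force: 0.0
```

Run:
```python
from h import *
im=read_camera('top')[:,:,::-1].copy(); cv2.imwrite('pics/j.png',im)
for r in rects(im,.006,(205,190,310,335)): print(*r)
go(590,376.7,125,-17)
```

```text
[234. 257.] 500.5 374.8 65.5 46.9 -17.2
[234. 217.] 590.2 376.4 67.0 48.7 -17.0
shift [ 137.4 -283.5   16.2] turn 28.27 at [510.7  71.8 141.5] yaw 11.27 t 27.2 F [-0.4 -0.1 -0.6]
```

Emit:
play_rows(increments="0 -15 0 0;0 -30 0 0;0 -33 0 0;5 -33 0 0;15 -33 0 0;22 -30 0 0;25 -30 0 0;25 -30 0 0;22 -27 0 0;15 -15 0 7;8.4 -7.5 5 7;0 0 15 7", gripper=0.5)

```text
t: 28.4
tool_pos: [0.5925, 0.3785, 0.1227]
orientation: [-3.14, -0.001, -0.173]
wrist_force: [0.7, -0.8, 0.8]
grip_width: 0.752
grasp_force: 0.0
```

Emit:
play_rows(increments="0 0 25 7.2;0 0 25 0;0 0 15 0;0 0 5 0;0 0 0 0;0 0 0 0")

```text
t: 29.0
tool_pos: [0.5927, 0.3764, 0.0543]
orientation: [-3.14, -0.001, -0.295]
wrist_force: [0.5, -0.4, 0.2]
grip_width: 0.753
grasp_force: 0.0
```

```bash
python3 -c "
from h import *
go(590.1,376.6,1,-17)"
```

```text
shift [-2.7  0.7 53.3] turn 0.08 at [592.7 376.4  54.3] yaw -16.92 t 29.0 F [ 0.5 -0.4  0.2]
```

Emit:
play_rows(increments="-2.2 0.6 20 0;0 0 20 0;0 0 9 0;0 0 3.5 0;0 0 0 0;0 0 0 0")

```text
t: 29.6
tool_pos: [0.5908, 0.3764, 0.0021]
orientation: [-3.14, -0.002, -0.296]
wrist_force: [0.7, 1.2, 0.2]
grip_width: 0.745
grasp_force: 0.0
```

Emit:
play_rows(increments="0 0 0 0;0 0 0 0;0 0 0 0;0 0 0 0;0 0 0 0", gripper=-1)

```text
t: 30.1
tool_pos: [0.59, 0.376, 0.0009]
orientation: [-3.141, -0.0, -0.296]
wrist_force: [0.5, 0.2, 1.3]
grip_width: 0.481
grasp_force: 25.0
```

Emit:
play_rows(increments="0 0 -10 0;0 0 -30 0;0 0 -40 0;0 0 -30 -7;0 0 -15 -7;0 0 0 -7;0 0 0 -7.2;-10 0 0 0;-20 5 0 0;-25 15 0 0;-25 20 0 0;-22 30 0 0")

```text
t: 31.3
tool_pos: [0.5015, 0.2871, 0.1255]
orientation: [-3.141, 0.001, 0.196]
wrist_force: [-0.2, -1.2, 0.2]
grip_width: 0.478
grasp_force: 25.0
```

Emit:
play_rows(increments="-16 30 0 0;-10 33 0 0;-8 33 0 0;0 33 0 0;0 33 0 0;0 26 0 0;0 17 0 0;0 8 0 0;0 0.2 10 0;0 0 10 0;0 0 0 0;0 0 0 0")

```text
t: 32.5
tool_pos: [0.511, 0.0724, 0.1047]
orientation: [-3.141, 0.002, 0.198]
wrist_force: [0.6, 0.3, -0.8]
grip_width: 0.477
grasp_force: 25.0
```

Run:
```python
from h import *
go(512,72.2,52,11.3)
chipcheck('k')
```

```text
shift [ 1.   0.4 52.7] turn 0.02 at [511.   72.4 104.7] yaw 11.32 t 32.5 F [ 0.6  0.3 -0.8]
[[368.4, 218.7], [363.0, 228.6], [393.0, 233.9], [397.3, 223.6]]
crop origin 330 186
```

View pics/k.png

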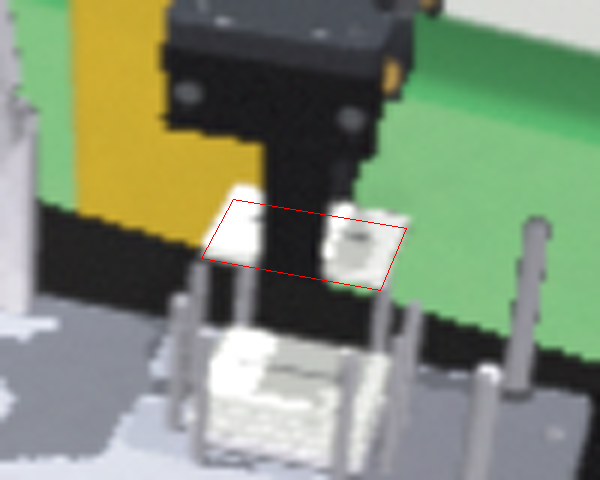

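Emit:
play_rows(increments="0.3 0 10 0;0 0 20 0;0 0 14 0;0 0 6 0;0 0 2 0;0 0 0 0;0 0 0 0;0 0 0 0")

```text
t: 33.35
tool_pos: [0.5128, 0.0717, 0.0545]
orientation: [3.141, -0.002, 0.197]
wrist_force: [0.6, -0.1, 0.5]
grip_width: 0.481
grasp_force: 25.0
```

Emit:
play_rows(increments="0 0 0.7 0;0 0 0.5 0;0 0 0 0")

```text
t: 33.65
tool_pos: [0.5121, 0.0716, 0.0525]
orientation: [3.142, -0.0, 0.197]
wrist_force: [-0.4, 0.2, -0.7]
grip_width: 0.479
grasp_force: 25.0
```

Emit:
play_rows(increments="0 0 0.6 0;0 0 0.4 0;0 0 0 0")

```text
t: 33.95
tool_pos: [0.5121, 0.0716, 0.0514]
orientation: [-3.142, 0.0, 0.197]
wrist_force: [-0.2, -0.3, -0.6]
grip_width: 0.482
grasp_force: 25.0
```

Emit:
play_rows(increments="0 0 0.6 0;0 0 0.4 0;0 0 0 0")

```text
t: 34.25
tool_pos: [0.5121, 0.0717, 0.0505]
orientation: [-3.142, 0.0, 0.197]
wrist_force: [-0.2, -0.3, -0.4]
grip_width: 0.478
grasp_force: 25.0
```

Emit:
play_rows(increments="0 0 0.5 0;0 0 0.2 0;0 0 0 0")

```text
t: 34.55
tool_pos: [0.5122, 0.0717, 0.0505]
orientation: [-3.142, 0.0, 0.197]
wrist_force: [-3.3, -1.6, 5.1]
grip_width: 0.479
grasp_force: 25.0
```

Emit:
play_rows(increments="0 0 0 0;0 0 0 0;0 0 0 0;0 0 0 0", gripper=0.4)

```text
t: 34.95
tool_pos: [0.512, 0.0716, 0.0495]
orientation: [-3.142, 0.0, 0.197]
wrist_force: [-0.5, -0.1, 1.1]
grip_width: 0.69
grasp_force: 0.0
```

Emit:
play_rows(increments="0 0 -5 0;0 0 -20 0;0 0 -30 0;0 0 -30 0;0 0 -10 0;0 0 0 0;0 0 0 0")

```text
t: 35.65
tool_pos: [0.5114, 0.0716, 0.1435]
orientation: [-3.141, 0.002, 0.197]
wrist_force: [-0.6, -0.7, 0.9]
grip_width: 0.699
grasp_force: 0.0
```

Run:
```python
from h import *
im=read_camera('top')[:,:,::-1].copy(); cv2.imwrite('pics/l.png',im)
for r in rects(im,.012,(205,150,325,335),120): print(*r)
go(500,374,125,-17)
```

```text
[234. 257.] 500.2 373.8 66.5 48.0 -17.2
shift [  48.4 -298.7   17.9] turn 28.27 at [511.   71.6 142.9] yaw 11.27 t 35.7 F [-0.7  0.3 -0.4]
```

Emit:
play_rows(increments="0 -15 0 0;2 -30 0 0;5 -33 0 0;6 -33 0 0;6 -33 0 0;6 -33 0 0;6 -33 0 0;6 -33 0 0;5 -30 0 0;4 -17 0 7;2 -8.7 5 7;0 0 15 7", gripper=0.5, squeeze=45)

```text
t: 36.9
tool_pos: [0.5015, 0.3765, 0.1247]
orientation: [-3.14, -0.001, -0.173]
wrist_force: [-0.1, -0.1, -0.3]
grip_width: 0.753
grasp_force: 0.0
```

Emit:
play_rows(increments="0 0 25 7.2;0 0 25 0;0 0 15 0;0 0 5 0;0 0 0 0;0 0 0 0")

```text
t: 37.5
tool_pos: [0.5025, 0.3745, 0.0558]
orientation: [-3.14, -0.001, -0.295]
wrist_force: [0.7, 0.1, 0.7]
grip_width: 0.752
grasp_force: 0.0
```

Run:
```python
from h import *
go(500.2,373.8,1,-17.2)
im=read_camera('scene')[:,:,::-1].copy(); cv2.imwrite('pics/m.png',cv2.resize(im[200:390,240:440],None,fx=3,fy=3))
```

```text
shift [-2.1  1.4 54.8] turn 0.27 at [502.5 374.5  55.8] yaw -16.93 t 37.5 F [0.7 0.1 0.7]
```

View pics/m.png

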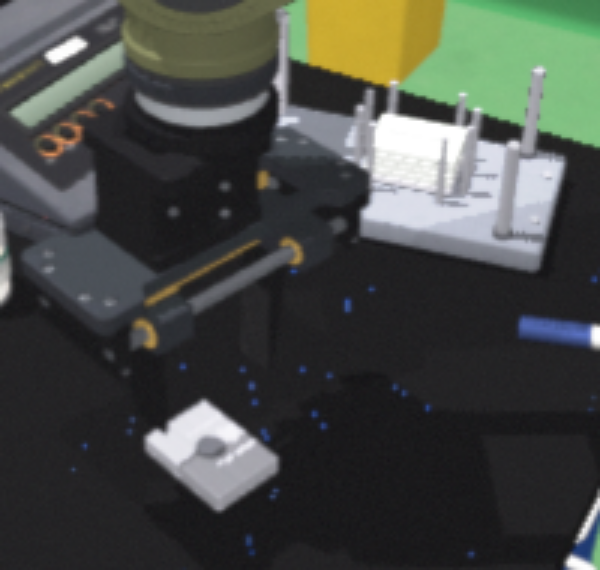

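Emit:
play_rows(increments="-1.7 1.2 20 0;0 0 20 0;0 0 9 0;0 0 3 0;0 0 0 0;0 0 0 0")

```text
t: 38.15
tool_pos: [0.5008, 0.3737, 0.0041]
orientation: [-3.14, -0.001, -0.296]
wrist_force: [-0.2, -0.8, 0.6]
grip_width: 0.747
grasp_force: 0.0
```

Emit:
play_rows(increments="0 0 0 0;0 0 0 0;0 0 0 0;0 0 0 0;0 0 0 0", gripper=-1)

```text
t: 38.65
tool_pos: [0.5002, 0.3734, 0.003]
orientation: [-3.141, -0.0, -0.296]
wrist_force: [0.4, 0.2, 0.9]
grip_width: 0.481
grasp_force: 45.0
```

Run:
```python
from h import *
go(500.2,373.8,1,-17.2); print(get_obs()['grip_width'])
```

```text
shift [-0.1 -0.4  2. ] turn 0.27 at [500.2 373.4   3. ] yaw -16.93 t 38.6 F [0.4 0.2 0.9]
0.48071302446731695
```

Emit:
play_rows(increments="0 0 -10 0;0 0 -30 0;0 0 -40 0;0 0 -30 -7;0 0 -15 -7;0 0 0 -7;0 0 0 -7.2;-5 5 0 0;-10 15 0 0;-10 20 0 0;-10 30 0 0;-7 33 0 0")

```text
t: 39.85
tool_pos: [0.4775, 0.2628, 0.1273]
orientation: [3.141, 0.001, 0.195]
wrist_force: [0.1, 0.4, -2.2]
grip_width: 0.479
grasp_force: 45.0
```

Emit:
play_rows(increments="-5.5 33 0 0;0 33 0 0;0 33 0 0;0 33 0 0;0 28 0 0;0 20 0 0;0 11 0 0;0 4 0 0;0 0 0 0;0 0 5 0;0 0 0 0;0 0 0 0")

```text
t: 41.05
tool_pos: [0.5112, 0.0724, 0.1223]
orientation: [-3.141, 0.001, 0.198]
wrist_force: [0.1, 0.6, -1.9]
grip_width: 0.479
grasp_force: 45.0
```

Run:
```python
from h import *
go(512,72,62,11.3);o=get_obs();print(o['grip_width'],o['grasp_force'])
chipcheck('n')
```

```text
shift [ 0.8  0.5 60.3] turn 0.02 at [511.2  72.4 122.3] yaw 11.32 t 41.0 F [ 0.1  0.6 -1.9]
0.47898448473592775 44.999340176582336
[[368.8, 211.6], [363.4, 221.3], [393.7, 226.5], [398.0, 216.4]]
crop origin 330 178
```

View pics/n.png

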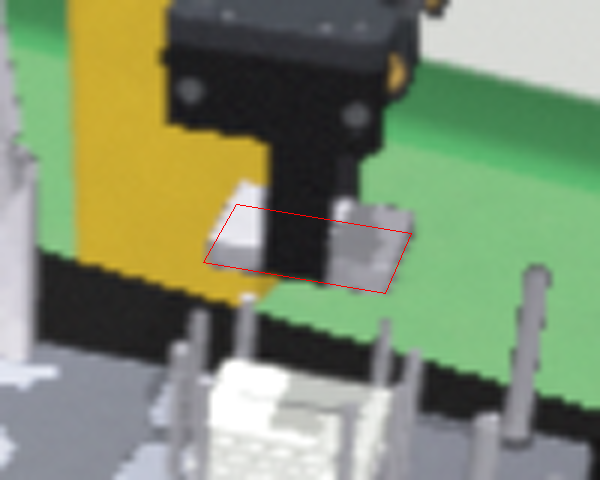

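Emit:
play_rows(increments="0.3 0.3 10 0;0 0 20 0;0 0 18 0;0 0 7 0;0 0 4 0;0 0 1 0;0 0 0 0;0 0 0 0;0 0 0 0")

```text
t: 42.0
tool_pos: [0.5125, 0.0715, 0.0636]
orientation: [3.141, -0.001, 0.197]
wrist_force: [-0.8, -0.5, -2.1]
grip_width: 0.477
grasp_force: 45.0
```

Emit:
play_rows(increments="0 0 0.7 0;0 0 0.3 0;0 0 0 0")

```text
t: 42.3
tool_pos: [0.5119, 0.0715, 0.0617]
orientation: [-3.142, 0.0, 0.197]
wrist_force: [0.1, -0.7, -2.8]
grip_width: 0.48
grasp_force: 45.0
```

Emit:
play_rows(increments="0 0 0.6 0;0 0 0.4 0;0 0 0 0")

```text
t: 42.6
tool_pos: [0.5119, 0.0715, 0.0606]
orientation: [-3.142, 0.0, 0.197]
wrist_force: [-0.3, 0.2, -2.8]
grip_width: 0.476
grasp_force: 45.0
```

Emit:
play_rows(increments="0 0 0.6 0;0 0 0.4 0;0 0 0 0")

```text
t: 42.9
tool_pos: [0.5119, 0.0715, 0.0597]
orientation: [-3.142, 0.0, 0.197]
wrist_force: [0.5, -1.0, -1.6]
grip_width: 0.478
grasp_force: 45.0
```

Emit:
play_rows(increments="0 0 0.5 0;0 0 0.2 0;0 0 0 0")

```text
t: 43.2
tool_pos: [0.5119, 0.0715, 0.059]
orientation: [-3.142, 0.0, 0.197]
wrist_force: [1.1, -0.3, -1.8]
grip_width: 0.479
grasp_force: 45.0
```

Emit:
play_rows(increments="0 0 0.5 0;0 0 0.2 0;0 0 0 0")

```text
t: 43.5
tool_pos: [0.512, 0.0715, 0.0587]
orientation: [-3.142, -0.0, 0.197]
wrist_force: [-1.4, -0.3, 1.4]
grip_width: 0.478
grasp_force: 45.0
```

Emit:
play_rows(increments="0 0 0.4 0;0 0 0 0;0 0 0 0")

```text
t: 43.8
tool_pos: [0.512, 0.0715, 0.0586]
orientation: [3.142, 0.0, 0.197]
wrist_force: [-3.9, -0.3, 5.6]
grip_width: 0.48
grasp_force: 45.0
```

Emit:
play_rows(increments="0 0 0 0;0 0 0 0;0 0 0 0;0 0 0 0", gripper=0.4)

```text
t: 44.2
tool_pos: [0.5119, 0.0715, 0.0577]
orientation: [3.142, 0.0, 0.197]
wrist_force: [0.1, 0.3, -1.3]
grip_width: 0.695
grasp_force: 0.0
```

Emit:
play_rows(increments="0 0 -5 0;0 0 -20 0;0 0 -30 0;0 0 -30 0;-10 0 -25 0;-15 0 -25 0;-15 0 -10 0")

```text
t: 44.9
tool_pos: [0.4738, 0.0636, 0.2066]
orientation: [3.141, -0.005, 0.197]
wrist_force: [-0.1, 0.2, -1.3]
grip_width: 0.696
grasp_force: 0.0
```

Run:
```python
from h import *
go(460,60,215,11.3)
for px in((400,93),(445,93),(430,75)):
  for z in(0.1,.2,.3):
    P=toplane('top',[px],z);print(px,z,P.round(3),proj('scene',P).round())
im=read_camera('scene')[:,:,::-1].copy(); a=cv2.resize(im[60:300,180:440],None,fx=2.2,fy=2.2); cv2.imwrite('pics/o.png',a)
```

```text
shift [-14.2   0.9  -8.5] turn -0.03 at [473.8  63.6 206.6] yaw 11.27 t 44.9 F [-0.1  0.2 -1.3]
(400, 93) 0.1 [[0.846 0.02  0.1  ]] [[268. 185.]]
(400, 93) 0.2 [[0.806 0.04  0.2  ]] [[274. 153.]]
(400, 93) 0.3 [[0.765 0.06  0.3  ]] [[282. 115.]]
(445, 93) 0.1 [[ 0.849 -0.075  0.1  ]] [[288. 173.]]
(445, 93) 0.2 [[ 0.808 -0.045  0.2  ]] [[294. 143.]]
(445, 93) 0.3 [[ 0.767 -0.015  0.3  ]] [[300. 108.]]
(430, 75) 0.1 [[ 0.887 -0.044  0.1  ]] [[270. 173.]]
(430, 75) 0.2 [[ 0.842 -0.017  0.2  ]] [[276. 143.]]
(430, 75) 0.3 [[0.797 0.009 0.3  ]] [[283. 108.]]
```

View pics/o.png

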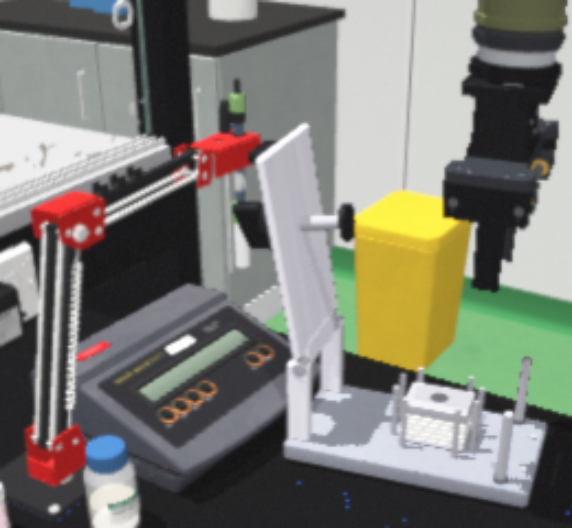

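Emit:
play_rows(increments="0 0 -15 0;0 0 -30 0;0 0 -35 0;0 0 -35 0;0 0 -25 0;10 0 -5 0;25 0 0 0;35 0 0 0;35 0 0 0;35 0 0 0;35 0 0 0;35 0 0 0", gripper=-1, squeeze=20)

```text
t: 46.15
tool_pos: [0.6804, 0.1052, 0.3448]
orientation: [-3.141, 0.003, 0.197]
wrist_force: [0.1, -0.3, 0.7]
grip_width: 0.006
grasp_force: 0.0
```

Emit:
play_rows(increments="25 0 0 0;15 0 0 0;5 0 0 0;0 0 0 0;0 0 0 0")

```text
t: 46.65
tool_pos: [0.7224, 0.1135, 0.3471]
orientation: [-3.141, 0.001, 0.197]
wrist_force: [0.3, 0.2, -0.5]
grip_width: 0.001
grasp_force: 0.0
```

```bash
cat >> h.py <<'E'
O=np.array([512,71.8]);YAW=11.3
def pp():
    "TCP in press frame mm"
    p=get_obs()['tool_pos']*1000; c,s=np.cos(np.radians(YAW)),np.sin(np.radians(YAW)); d=p[:2]-O
    return np.array([c*d[0]+s*d[1],-s*d[0]+c*d[1],p[2]])
def tab(t): return np.array([125-195*np.cos(t)+30*np.sin(t),0,106+195*np.sin(t)+30*np.cos(t)])
E
python3 - <<'E'
from h import *
go(512+.9806*210,72+.196*210,288,11.3);print(pp().round(1),tab(1.7),tab(1.65),get_obs()['grip_width'])
im=read_camera('scene')[:,:,::-1].copy(); a=cv2.resize(im[40:240,200:400],None,fx=3,fy=3); cv2.imwrite('pics/p.png',a)
E
```

```text
shift [-4.4 -0.6 59.1] turn -0.03 at [722.4 113.5 347.1] yaw 11.27 t 46.6 F [ 0.3  0.2 -0.5]
[214.5  -0.4 347.1] [179.8746207    0.         295.50930321] [170.33452417   0.         298.01505388] 0.0011614565817397453
```

View pics/p.png

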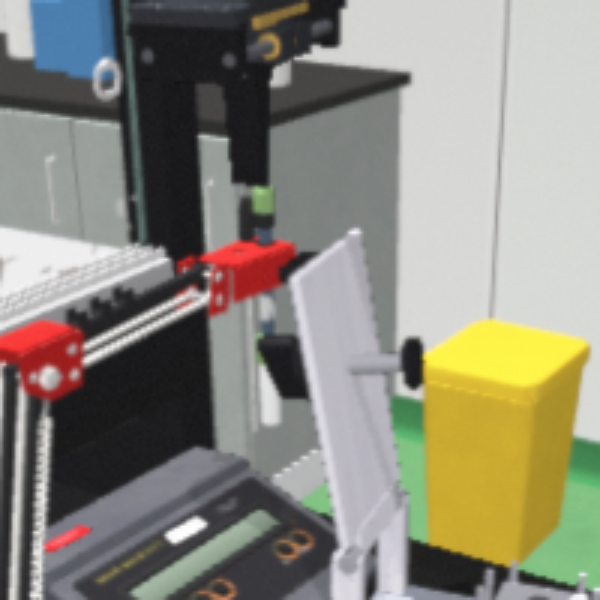

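Emit:
play_rows(increments="0 0 10 0;0 0 20 0;0 0 20 0;0 0 9 0;-4 0 0 0;-5 0 0 0;0 0 0 0;0 0 0 0")

```text
t: 47.5
tool_pos: [0.7143, 0.1117, 0.2908]
orientation: [3.141, -0.003, 0.197]
wrist_force: [-0.5, -0.2, -0.3]
grip_width: 0.006
grasp_force: 0.0
```

Run:
```python
from h import *
print(pp().round(1),get_obs()['wrist_force'])
th=np.r_[np.arange(1.7,0,-.07),0]
prev=None
for t in th:
    q=tab(t)+[10,0,0]-2*np.array([np.sin(t),0,np.cos(t)])
    if t>1.3: q[2]-=7*(t-1.3)/.4
    if prev is not None: print(round(t,2),(q-prev).round(1)[[0,2]],q.round(0)[[0,2]])
    else: print(q)
    prev=q
```

```text
[206.2  -0.5 290.8] [-0.45385897 -0.23370804 -0.33124809]
[187.89129108   0.         288.7669922 ]
1.63 [-13.4   4.5] [174. 293.]
1.56 [-13.6   3.5] [161. 297.]
1.49 [-13.7   2.6] [147. 299.]
1.42 [-13.8   1.6] [133. 301.]
1.35 [-13.8   0.6] [120. 302.]
1.28 [-13.7  -0.7] [106. 301.]
1.21 [-13.6  -2.5] [ 92. 298.]
1.14 [-13.3  -3.5] [ 79. 295.]
1.07 [-13.1  -4.4] [ 66. 290.]
1.0 [-12.7  -5.3] [ 53. 285.]
0.93 [-12.3  -6.2] [ 41. 279.]
0.86 [-11.9  -7. ] [ 29. 272.]
0.79 [-11.4  -7.8] [ 18. 264.]
0.72 [-10.8  -8.6] [  7. 256.]
0.65 [-10.2  -9.3] [ -3. 246.]
0.58 [ -9.5 -10. ] [-13. 236.]
0.51 [ -8.8 -10.7] [-22. 226.]
0.44 [ -8.  -11.2] [-30. 214.]
0.37 [ -7.2 -11.8] [-37. 203.]
0.3 [ -6.3 -12.2] [-43. 190.]
0.23 [ -5.5 -12.7] [-48. 178.]
0.16 [ -4.6 -13. ] [-53. 165.]
0.09 [ -3.6 -13.3] [-57. 151.]
0.02 [ -2.7 -13.5] [-59. 138.]
0.0 [-0.6 -3.9] [-60. 134.]
```

Emit:
play_rows(increments="-5 0 0 0;-5 0 0 0;-3 0 0 0;0 0 0 0;0 0 0 0")

```text
t: 48.0
tool_pos: [0.7012, 0.1091, 0.2891]
orientation: [3.142, -0.0, 0.197]
wrist_force: [0.6, -0.4, 0.8]
grip_width: 0.004
grasp_force: 0.4
```

Emit:
play_rows(increments="-3 0 0 0;-3 0 0 0;-2 0 0 0;0 0 0 0;0 0 0 0")

```text
t: 48.5
tool_pos: [0.6933, 0.1076, 0.289]
orientation: [-3.142, -0.0, 0.197]
wrist_force: [1.1, -0.0, 1.7]
grip_width: 0.008
grasp_force: 0.8
```

Run:
```python
from h import *
print(pp().round(1),get_obs()['wrist_force'])
```

```text
[184.8  -0.4 289. ] [ 1.11688431 -0.00401499  1.74708321]
```

Emit:
play_rows(increments="-11 0 -4 0;-13 0 -3 0;-13.6 0 -2.6 0;-13.7 0 -1.6 0;-13.7 0 -0.6 0;-13.7 0 0.7 0")

```text
t: 49.1
tool_pos: [0.6161, 0.0923, 0.3]
orientation: [-3.141, -0.004, 0.197]
wrist_force: [7.8, 1.3, -3.1]
grip_width: 0.004
grasp_force: 3.1
```

Run:
```python
from h import *
print(pp().round(1),get_obs()['wrist_force'].round(1))
im=read_camera('top')
print(proj('top',get_obs()['tool_pos']))
```

```text
[106.1  -0.3 300. ] [ 7.8  1.3 -3.1]
[[380.46010613 183.03646869]]
```

Emit:
play_rows(increments="-13.6 0 2 0;-13.3 0 3.5 0;-13.1 0 4.4 0;-12.7 0 5.3 0;-12.3 0 6.2 0;-11.9 0 7 0")

```text
t: 49.75
tool_pos: [0.5419, 0.0775, 0.2729]
orientation: [3.141, -0.007, 0.197]
wrist_force: [7.7, 2.3, -0.0]
grip_width: 0.004
grasp_force: 3.1
```

Run:
```python
from h import *
print(pp().round(1),get_obs()['wrist_force'].round(1))
```

```text
[ 30.4  -0.3 272.9] [ 7.7  2.3 -0. ]
```

Emit:
play_rows(increments="-11.4 0 7.8 0;-10.8 0 8.6 0;-10.2 0 9.3 0;-9.5 0 10 0;-8.8 0 10.7 0;-8 0 11.2 0")

```text
t: 50.35
tool_pos: [0.4823, 0.0656, 0.2142]
orientation: [3.141, -0.0, 0.197]
wrist_force: [1.1, -0.9, -0.2]
grip_width: 0.002
grasp_force: 0.2
```

Run:
```python
from h import *
print(pp().round(1),get_obs()['wrist_force'].round(1))
```

```text
[-30.3  -0.3 214.2] [ 1.1 -0.9 -0.2]
```

Emit:
play_rows(increments="-7.2 0 11.8 0;-6.3 0 12.2 0;-5.5 0 12.7 0;-4.6 0 13 0;-3.6 0 11 0;0 0 5 0;0 0 0 0;0 0 0 0")

```text
t: 51.15
tool_pos: [0.457, 0.0604, 0.1487]
orientation: [3.141, -0.001, 0.197]
wrist_force: [0.7, 0.5, 0.5]
grip_width: 0.004
grasp_force: 0.0
```

Run:
```python
from h import *
print(pp().round(1),get_obs()['wrist_force'].round(1))
```

```text
[-56.2  -0.4 148.7] [0.7 0.5 0.5]
```

Emit:
play_rows(increments="0 0 4 0;0 0 4 0;0 0 2 0;0 0 0 0;0 0 0 0")

```text
t: 51.65
tool_pos: [0.4565, 0.0604, 0.1383]
orientation: [-3.142, 0.0, 0.197]
wrist_force: [-0.4, 0.5, 0.5]
grip_width: 0.004
grasp_force: 0.0
```

Emit:
play_rows(increments="0 0 2 0;0 0 1 0;0 0 0 0;0 0 0 0")

```text
t: 52.05
tool_pos: [0.4568, 0.0604, 0.1361]
orientation: [3.141, -0.001, 0.197]
wrist_force: [-0.9, 0.7, 5.2]
grip_width: 0.004
grasp_force: 2.5
```

Emit:
play_rows(increments="0 0 0.7 0;0 0 0 0;0 0 -1 0;0 0 -15 0;0 0 -30 0;-10 10 -30 0;-20 30 0 0;-20 35 0 0;-20 35 0 0;-10 35 0 0;0 20 0 0;0 0 0 0")

```text
t: 53.25
tool_pos: [0.4103, -0.119, 0.2113]
orientation: [3.141, -0.001, 0.193]
wrist_force: [-0.4, 0.8, 0.9]
grip_width: 0.003
grasp_force: 0.0
```

Run:
```python
from h import *
print(pp().round(1),get_obs()['wrist_force'].round(1),get_obs()['t'])
W=lambda x,y,z:np.array([512+.9806*x-.196*y,71.8+.196*x+.9806*y,z])/1000
print(proj('top',[W(0,0,165),W(0,0,136),W(28,0,165),W(-28,0,165),W(0,28,165),W(-70,0,136)]).round(1).tolist())
im=read_camera('top')[:,:,::-1].copy(); cv2.imwrite('pics/q.png',im)
g=cv2.GaussianBlur(im.max(2),(3,3),0); x,y=proj('top',W(0,0,165))[0].astype(int)
np.set_printoptions(linewidth=250,threshold=5000)
print(x,y); print(im.max(2)[y-20:y+21,x-24:x+24])
```

```text
[-137.1 -167.2  211.3] [-0.4  0.8  0.9] 53.25
[[380.2, 250.6], [377.9, 251.3], [377.3, 236.1], [383.0, 265.2], [365.6, 253.3], [384.8, 286.7]]
380 250
[[254 254 254 254 254 254 254 254 254 254 254 254 254 254 254 254 254 254 254 254 254 254 254 254 254 254 254 254 254 254 254 254 254 254 254 254 254 254 254 254 254 254 254 254 252 236 141  63]
 [254 254 254 254 254 254 254 254 254 254 254 254 254 254 254 254 254 254 254 254 254 254 254 254 254 254 254 254 254 254 254 254 254 254 254 254 254 254 254 254 254 254 254 254 253 241 155  70]
 [254 254 254 254 254 254 254 254 254 254 254 254 254 254 254 254 254 254 254 254 254 254 254 254 254 254 254 254 254 254 254 254 254 254 254 254 254 254 254 254 254 254 254 254 253 246 183  89]
 [254 254 254 254 254 254 254 254 254 254 254 254 254 254 254 254 254 254 254 254 254 254 254 254 254 254 254 254 253 253 254 254 254 254 254 254 254 254 254 254 254 254 254 254 253 250 223 119]
 [254 254 254 254 254 254 254 254 254 254 254 254 254 254 254 254 254 254 254 254 254 254 254 254 254 254 253 253 253 253 253 253 253 254 254 254 254 254 254 254 254 254
[... 6346 characters left out ...]
2 212 213 216 217 228 242 251 253 253 254 254 254 254 254 254 254 254 254 254 254 254 254 254 254 254 254 254 254]
 [254 254 254 254 254 254 254 254 253 254 254 254 254 254 253 252 240 225 214 215 211 213 217 221 235 251 253 254 254 254 254 254 254 253 253 254 254 254 254 254 254 254 254 254 254 254 254 253]
 [254 254 254 254 254 254 254 254 254 254 254 254 254 254 253 253 248 230 216 212 210 212 215 222 239 252 253 254 254 254 254 254 254 254 254 254 254 254 254 254 254 254 253 253 253 254 253 253]
 [254 254 254 254 254 254 254 254 254 254 254 254 254 254 254 253 250 233 217 213 212 214 214 226 240 252 254 254 254 254 254 254 254 254 254 254 254 254 254 254 254 254 254 254 254 254 254 253]]
```

Emit:
play_rows(increments="5 -10 -5 0;15 -20 -5 0;20 -25 0 0;22 -25 0 0;22 -25 0 0;22 -25 0 0;18 -20 0 0;9 -12 0 0;4 -5 0 0;0 0 0 -8;0 0 0 -8;0 0 0 -8", gripper=-0.25, squeeze=55)

```text
t: 54.5
tool_pos: [0.5116, 0.0735, 0.2208]
orientation: [3.142, 0.0, 0.621]
wrist_force: [0.2, 1.4, -0.4]
grip_width: 0.377
grasp_force: 0.0
```

Emit:
play_rows(increments="0 0 0 -8;0 0 0 -8;0 0 0 -8;0 0 0 -8;0 0 0 -8;0 0 0 -8;0 0 0 -8;0 0 0 -8;0 0 0 -8;0 0 0 -8;0 0 0 -8;0 0 0 -8")

```text
t: 55.7
tool_pos: [0.5115, 0.0732, 0.2208]
orientation: [-3.141, 0.0, 2.296]
wrist_force: [0.1, -0.5, 0.2]
grip_width: 0.374
grasp_force: 0.0
```

Emit:
play_rows(increments="0 0 0 -8;0 0 0 -8;0 0 0 -8;0 0 0 -8;0 0 0 -5.4;0 0 0 0;0 0 0 0")

```text
t: 56.4
tool_pos: [0.5118, 0.0734, 0.2208]
orientation: [-3.141, 0.0, 2.941]
wrist_force: [-0.6, 0.2, -0.4]
grip_width: 0.378
grasp_force: 0.0
```

Run:
```python
from h import *
print(pp().round(1),get_obs()['joint_pos'].round(2))
go(512,71.8,141,168.7);print(get_obs()['grip_width'])
```

```text
[1.000e-01 1.600e+00 2.208e+02] [ 0.04 -0.18  1.94 -0.    1.38 -1.33]
shift [-0.5 -1.5 79.8] turn -0.17 at [511.8  73.4 220.8] yaw 168.53 t 56.4 F [-0.6  0.2 -0.4]
0.37838244407111293
```

Emit:
play_rows(increments="0 -0.7 20 0;0 0 25 0;0 0 20 0;0 0 10 0;0 0 3 0;0 0 0 0;0 0 0 0")

```text
t: 57.1
tool_pos: [0.5127, 0.0729, 0.144]
orientation: [3.141, 0.002, 2.944]
wrist_force: [-0.4, 0.5, 0.7]
grip_width: 0.373
grasp_force: 0.0
```

Run:
```python
from h import *
go(512,71.8,140.5,168.7);print(get_obs()['torque'].round(3))
```

```text
shift [ 0.5 -1.2  3.5] turn -0.05 at [512.7  72.9 144. ] yaw 168.65 t 57.1 F [-0.4  0.5  0.7]
[ 0.07  -0.153 -0.023]
```

Emit:
play_rows(increments="0 0 0 0;0 0 1 0;0 0 0 0;0 0 0 0")

```text
t: 57.5
tool_pos: [0.512, 0.0728, 0.1418]
orientation: [3.142, 0.0, 2.944]
wrist_force: [-0.6, -0.5, 0.7]
grip_width: 0.374
grasp_force: 0.0
```

Emit:
play_rows(increments="0 0 0 0;0 0 0 0;0 0 0 0;0 0 0 0;0 0 0 0", gripper=-1)

```text
t: 58.0
tool_pos: [0.5119, 0.0729, 0.1416]
orientation: [3.142, -0.0, 2.944]
wrist_force: [0.4, 0.2, -0.7]
grip_width: 0.137
grasp_force: 54.8
```

```bash
cat >> h.py <<'E'
def st():
    o=get_obs(); M=R.from_euler('xyz',o['orientation']).as_matrix()
    print('yaw',np.degrees(np.arctan2(M[1,0],M[0,0])).round(2),'T',o['torque'].round(3),'F',o['wrist_force'].round(1),'w',round(o['grip_width']*95,1),'g',round(o['grasp_force'],1),'p',(o['tool_pos']*1000).round(1),'t',round(o['t'],2))
E
python3 -c "
from h import *
st()"
```

```text
yaw 168.67 T [ 0.064 -0.136 -0.018] F [ 0.4  0.2 -0.7] w 13.0 g 54.8 p [511.9  72.9 141.6] t 58.0
```

Emit:
play_rows(increments="0 0 0 3;0 0 0 4;0 0 0 4;0 0 0 4;0 0 0 4;0 0 0 4;0 0 0 2;0 0 0 0")

```text
t: 58.8
tool_pos: [0.512, 0.0729, 0.1416]
orientation: [3.141, 0.0, 2.508]
wrist_force: [1.0, 1.1, -0.4]
grip_width: 0.134
grasp_force: 54.8
```

```bash
python3 -c "
from h import *
st()"
```

```text
yaw 143.68 T [ 0.143 -0.218  0.009] F [ 1.   1.1 -0.4] w 12.7 g 54.8 p [512.   72.9 141.6] t 58.8
```

Emit:
play_rows(increments="0 0 0 2;0 0 0 2;0 0 0 2;0 0 0 0")

```text
t: 59.2
tool_pos: [0.5119, 0.0729, 0.1416]
orientation: [3.141, -0.0, 2.404]
wrist_force: [0.6, 0.8, -0.8]
grip_width: 0.136
grasp_force: 54.8
```

```bash
python3 -c "
from h import *
st()"
```

```text
yaw 137.71 T [ 0.124 -0.228  0.034] F [ 0.6  0.8 -0.8] w 12.9 g 54.8 p [511.9  72.9 141.6] t 59.2
```

Emit:
play_rows(increments="0 0 0 2;0 0 0 2;0 0 0 2")

```text
t: 59.5
tool_pos: [0.512, 0.0729, 0.1416]
orientation: [3.141, -0.0, 2.298]
wrist_force: [0.1, 0.6, -0.8]
grip_width: 0.133
grasp_force: 54.8
```

```bash
python3 -c "
from h import *
st()"
```

```text
yaw 131.68 T [ 0.103 -0.176  0.059] F [ 0.1  0.6 -0.8] w 12.7 g 54.8 p [512.   72.9 141.6] t 59.5
```

Emit:
play_rows(increments="0 0 0 2;0 0 0 2;0 0 0 2")

```text
t: 59.8
tool_pos: [0.512, 0.0729, 0.1416]
orientation: [3.141, -0.0, 2.194]
wrist_force: [0.4, 0.2, -0.6]
grip_width: 0.137
grasp_force: 54.9
```

```bash
python3 -c "
from h import *
st()"
```

```text
yaw 125.69 T [ 0.167 -0.243  0.139] F [ 0.4  0.2 -0.6] w 13.0 g 54.9 p [512.   72.9 141.6] t 59.8
```

Emit:
play_rows(increments="0 0 0 2;0 0 0 1.5")

```text
t: 60.0
tool_pos: [0.512, 0.073, 0.1416]
orientation: [3.141, -0.0, 2.133]
wrist_force: [0.9, 1.3, -0.6]
grip_width: 0.132
grasp_force: 54.9
```

```bash
python3 -c "
from h import *
st()"
```

```text
yaw 122.19 T [ 0.209 -0.29   0.241] F [ 0.9  1.3 -0.6] w 12.5 g 54.9 p [512.   73.  141.6] t 60.0
```

Emit:
play_rows(increments="0 0 0 1.5;0 0 0 1.5")

```text
t: 60.2
tool_pos: [0.512, 0.073, 0.1416]
orientation: [3.141, -0.0, 2.079]
wrist_force: [1.6, 1.5, -1.6]
grip_width: 0.136
grasp_force: 54.9
```

```bash
python3 -c "
from h import *
st()"
```

```text
yaw 119.11 T [ 0.28  -0.37   0.281] F [ 1.6  1.5 -1.6] w 12.9 g 54.9 p [512.   73.  141.6] t 60.2
```

Emit:
play_rows(increments="0 0 0 1.5;0 0 0 1.5")

```text
t: 60.4
tool_pos: [0.512, 0.073, 0.1416]
orientation: [3.141, -0.0, 2.026]
wrist_force: [1.4, 0.7, -1.0]
grip_width: 0.137
grasp_force: 54.9
```

```bash
python3 -c "
from h import *
st()"
```

```text
yaw 116.06 T [ 0.27  -0.404  0.202] F [ 1.4  0.7 -1. ] w 13.0 g 54.9 p [512.   73.  141.6] t 60.4
```

Emit:
play_rows(increments="0 0 0 1.5;0 0 0 1.5")

```text
t: 60.6
tool_pos: [0.512, 0.0729, 0.1417]
orientation: [3.141, -0.0, 1.973]
wrist_force: [2.0, 1.3, -0.6]
grip_width: 0.135
grasp_force: 54.9
```

```bash
python3 -c "
from h import *
st()"
```

```text
yaw 113.04 T [ 0.371 -0.474  0.165] F [ 2.   1.3 -0.6] w 12.8 g 54.9 p [512.   72.9 141.7] t 60.6
```

Emit:
play_rows(increments="0 0 0 1.5;0 0 0 1.5")

```text
t: 60.8
tool_pos: [0.512, 0.0729, 0.1416]
orientation: [3.141, -0.0, 1.92]
wrist_force: [1.4, 2.6, -1.1]
grip_width: 0.134
grasp_force: 54.8
```

```bash
python3 -c "
from h import *
st()"
```

```text
yaw 110.02 T [ 0.428 -0.513  0.023] F [ 1.4  2.6 -1.1] w 12.8 g 54.8 p [512.   72.9 141.6] t 60.8
```

Emit:
play_rows(increments="0 0 0 1.5;0 0 0 1.5")

```text
t: 61.0
tool_pos: [0.512, 0.0729, 0.1416]
orientation: [3.141, -0.0, 1.868]
wrist_force: [2.2, 2.2, -1.4]
grip_width: 0.134
grasp_force: 54.8
```

```bash
python3 -c "
from h import *
st()"
```

```text
yaw 107.01 T [ 0.48  -0.521 -0.068] F [ 2.2  2.2 -1.4] w 12.7 g 54.8 p [512.   72.9 141.6] t 61.0
```

Emit:
play_rows(increments="0 0 0 1.5;0 0 0 1.5;0 0 0 1.5;0 0 0 1.5")

```text
t: 61.4
tool_pos: [0.512, 0.0729, 0.1417]
orientation: [3.141, -0.0, 1.764]
wrist_force: [2.7, 2.5, -2.2]
grip_width: 0.134
grasp_force: 54.8
```

```bash
python3 -c "
from h import *
st()"
```

```text
yaw 101.06 T [ 0.493 -0.662  0.037] F [ 2.7  2.5 -2.2] w 12.7 g 54.8 p [512.   72.9 141.7] t 61.4
```

Emit:
play_rows(increments="0 0 0 1.5;0 0 0 1.5")

```text
t: 61.6
tool_pos: [0.512, 0.0729, 0.1417]
orientation: [3.141, -0.0, 1.711]
wrist_force: [2.6, 2.4, -2.8]
grip_width: 0.132
grasp_force: 54.8
```

```bash
python3 -c "
from h import *
st()"
```

```text
yaw 98.06 T [ 0.534 -0.784  0.158] F [ 2.6  2.4 -2.8] w 12.5 g 54.8 p [512.   72.9 141.7] t 61.6
```

Emit:
play_rows(increments="0 0 0 1.5;0 0 0 1")

```text
t: 61.8
tool_pos: [0.512, 0.0729, 0.1417]
orientation: [3.141, -0.0, 1.668]
wrist_force: [3.5, 2.8, -3.2]
grip_width: 0.134
grasp_force: 54.8
```

```bash
python3 -c "
from h import *
st()"
```

```text
yaw 95.58 T [ 0.537 -0.816  0.113] F [ 3.5  2.8 -3.2] w 12.7 g 54.8 p [512.   72.9 141.7] t 61.8
```

Emit:
play_rows(increments="0 0 0 1.5;0 0 0 1;0 0 0 0")

```text
t: 62.1
tool_pos: [0.512, 0.0729, 0.1417]
orientation: [3.141, -0.0, 1.625]
wrist_force: [3.8, 2.4, -3.1]
grip_width: 0.134
grasp_force: 54.8
```

```bash
python3 -c "
from h import *
st()"
```

```text
yaw 93.13 T [ 0.633 -0.895  0.025] F [ 3.8  2.4 -3.1] w 12.7 g 54.8 p [512.   72.9 141.7] t 62.1
```

Emit:
play_rows(increments="0 0 0 1;0 0 0 1")

```text
t: 62.3
tool_pos: [0.512, 0.0729, 0.1417]
orientation: [3.141, -0.0, 1.59]
wrist_force: [3.9, 3.3, -2.2]
grip_width: 0.133
grasp_force: 54.8
```

```bash
python3 -c "
from h import *
st()"
```

```text
yaw 91.1 T [ 0.688 -0.862  0.149] F [ 3.9  3.3 -2.2] w 12.6 g 54.8 p [512.   72.9 141.7] t 62.3
```

Emit:
play_rows(increments="0 0 0 1;0 0 0 0.5")

```text
t: 62.5
tool_pos: [0.512, 0.0729, 0.1417]
orientation: [3.141, -0.0, 1.564]
wrist_force: [4.0, 3.8, -2.5]
grip_width: 0.131
grasp_force: 54.9
```

```bash
python3 -c "
from h import *
st()"
```

```text
yaw 89.62 T [ 0.623 -0.864  0.188] F [ 4.   3.8 -2.5] w 12.4 g 54.9 p [512.   72.9 141.7] t 62.5
```

Emit:
play_rows(increments="0 0 0 0;0 0 0 0;0 0 0 0;0 0 0 0", gripper=-0.2)

```text
t: 62.9
tool_pos: [0.5116, 0.0725, 0.1417]
orientation: [-3.141, 0.001, 1.565]
wrist_force: [0.1, -0.2, -0.4]
grip_width: 0.383
grasp_force: 0.0
```

Emit:
play_rows(increments="0 0 -5 0;0 0 -20 0;0 0 -30 0;0 0 -30 0;0 0 -20 0;0 25 0 0;0 30 0 0;0 35 0 0;0 35 0 0;0 30 0 0;0 0 0 0;0 0 0 0")

```text
t: 64.1
tool_pos: [0.6667, 0.0718, 0.2462]
orientation: [-3.14, 0.0, 1.565]
wrist_force: [0.2, 0.0, 0.4]
grip_width: 0.403
grasp_force: 0.0
```

Run:
```python
from h import *
st()
im=read_camera('top')[:,:,::-1].copy(); cv2.imwrite('pics/r.png',im)
np.set_printoptions(linewidth=250,threshold=5000)
print(im.max(2)[232:270:2,358:396])
```

```text
yaw 89.66 T [-0.015 -0.068 -0.021] F [0.2 0.  0.4] w 38.2 g 0.0 p [666.7  71.8 246.2] t 64.1
[[255 255 255 255 255 255 255 255 255 255 255 255 255 255 255 254 241 229 231 230 230 229 230 229 229 230 231 230 230 229 227 229 229 229 228 227 228 227]
 [255 255 255 255 255 255 255 255 255 255 255 255 255 255 255 254 242 230 230 231 230 230 230 230 229 229 231 232 229 230 229 231 230 229 227 228 227 228]
 [255 255 255 255 255 255 255 255 255 255 255 255 255 255 255 254 242 230 231 231 230 229 231 229 230 228 229 231 232 229 230 230 231 231 228 229 229 227]
 [255 255 255 255 255 255 255 255 255 255 255 255 255 255 254 251 229 210 210 212 211 201 200 217 224 225 229 232 231 230 229 230 231 231 230 228 227 227]
 [255 255 255 255 255 255 255 255 255 255 253 247 233 202 158 116  81  72  68  68  68  69  84  97 118 149 185 210 225 226 230 230 230 231 230 229 229 226]
 [255 255 255 255 255 255 255 255 253 235 175 130 103  86  80  78  70  60  63  63  63  59  64  63  60  68  87 121 160 192 211 226 230 231 231 228 228 227]
 [255 255 255 255 255 255 254 244 191 135 104  88  82  82  80  76  70  63  63
[... 1238 characters left out ...]
67  64  63  59  61  60  59  59  65  81 128 178 217 229 232 230 232 231 229 217]
 [255 255 255 255 255 255 255 253 239 215 175 135 103  88  75  75  68  69  64  65  64  61  64  67  71  94 136 184 218 229 229 231 232 232 233 233 230 217]
 [255 255 255 255 255 255 255 255 254 254 254 252 234 181 154 131 109 110 118 120 120 124 136 161 186 215 225 228 229 230 231 233 239 245 243 237 231 209]
 [255 255 255 255 255 255 255 255 255 255 255 255 255 254 253 246 231 221 223 222 222 225 225 227 229 232 229 230 231 246 254 254 254 255 255 254 254 250]
 [255 255 255 255 255 255 255 255 255 255 255 255 255 255 255 255 254 252 239 231 231 231 230 229 231 231 232 228 235 248 254 255 255 255 255 255 255 251]]
```

```bash
python3 -c "
from h import *
st(); print(hand_in())"
```

```text
yaw 89.67 T [-0.01  -0.102  0.   ] F [ 0.2  0.1 -0.7] w 37.7 g 0.0 p [666.3  71.9 246.6] t 64.15
the job is handed in; nothing more can be done
None
```

The job is done and handed in at about 64 s: four chips and the pressure plate are stacked on the platen, the lid snapped shut, and the knob was turned to one click and left there. I viewed 15 pictures, one over the limit of 14.

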